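# Reload reagent vials into the analyser rack in reverse order

## Robot

A 6-joint arm with a two-finger parallel gripper is mounted at the origin on the work surface. World frame = base frame: x ahead of the robot, y to its left, z up, the work surface at z = 0. Lengths are in mm, angles in rad, forces in N, time in s.
With the tool pointing down it reaches from about 275 to 1000 mm from the base axis. Payload 8.4 kg.
Tool frame: the origin (TCP) lies on the centre line of the jaws, within the pads' length; the fingertips stand r.tip_reach ahead of it and the grasp point (between the pads) lies 3 mm ahead of it (r.tip_reach is the distance from the TCP to the fingertips, in mm); z points along the fingers, y is the direction in which the jaws open and shut (so a half turn about z gives the same grasp; the last joint's range is limited). The gripper opens to 85 mm and grips with 20 to 120 N. Pads are 22 mm wide; open, the fingers measure 114 mm over their backs; the gripper's body (76 mm by 85 mm) begins 54 mm behind the grasp point. The pads swing forward as they close: fully open they stand 13 mm farther back than shut.
Start: joints at [1.119, 0.353, 1.633, -0, 1.155, -0.002], TCP at [271.74, 562.837, 253.281] pointing down, gripper open.
Joint ranges: [-2.63, 2.63], [-0.92, 2.1], [0.06, 2.66], [-1.3, 4.44], [0, 2.69], [-3.02, 3.02]. Speed limits (rad/s): [2.22, 2.22, 2.79, 3.14, 3.14, 3.14].

## Interface

Orientations are given as [roll, pitch, yaw] about the fixed x, y, z axes, in that order (R = Rz(yaw) Ry(pitch) Rx(roll)).
In Python, from rig import sense, optics, r, nets gives the robot as it stands. The module is installed in compiled form; this text tells all that it offers.
- The arm moves only by the tool carry_out, never from a script. Its argument "increments" is a list that holds one entry, the list of rows, each a list of 6 numbers: the shift along the tool's x, y, z normalised to -1 to 1, where 1 is 40 cm, then the turn, a rotation vector about the tool's x, y, z normalised to -1 to 1, where 1 is 60 degrees. A call has 1 to 5 rows; each row is the pose to reach, as a shift and turn from the pose commanded when the call began, along the tool's axes at that moment; what a row does not reach only later rows make up. A row lasts 1/12 s, in which the tool goes at most 41.7 mm and 7.16 degrees, less where a joint would pass 70% of its speed; a pose out of reach is approached as far as the arm can. A call with a number of a shift or a turn outside -1 to 1 is refused whole. A call with a gripper value outside its range is refused whole. "hand" is the closure, from 0 (fully open) to 1 (shut), set as the call begins (left out, the last holds). The fingers move at their own pace and stop on an object; "squeeze" is the grip in N (left out, the last holds). Time passes only in rows, so rows that repeat a pose let the fingers close. It gives the time, the measured TCP pose, the force and the opening at its end, in the units of the state.
- sense(): the state, without advancing time (a new reading comes with each control period).
- optics.grab_frame(name): name is "scene" or "top" or "wrist"; returns a dict with "img" (480x640x3 uint8, red, green, blue), "range_z" (480x640 float32, mm along the optical axis (not along the pixel's ray), 0 where there is no reading), "fov_y" (degrees; the focal length in pixels is half the picture's height over the tangent of half this angle, whatever the lens; pixels are square), "cx", "cy" (the principal point, pixels), "k1" (the pictures are not rectified: a ray, as slopes to the right and down, at radius r is drawn at 1 + k1 r^2 times it, then the intrinsics apply), "R" (3x3) and "t" (3): a world point X has camera coordinates R X + t. Camera axes: x right, y down, z forward; pixel columns grow to the right and rows downward; lengths in mm; the calibration is good to about 2 mm. A picture is of the moment at which its call begins.
- r.sign_off(): hands the job in, once; it reports no verdict.
Trained networks look in the newest picture that a camera, given by its name, has taken for a name from the list of things; names that differ only in an ending like _2 or _b are one class to them, and where a whole thing is asked for, a point or a joint stands for the part that bears it (a point fixed in the world has none). Each returns a list of dicts, best first, with "confidence" (0 to 1); they miss things now and then, are a little off and sometimes report something else, mostly with a low value. They report only what shows in the picture. A call takes as long as a camera call.
- nets.trace(target, camera): "mask" (480x640 bool, what is visible of it).
- nets.tip_of(target, camera): "point" ([x, y, z] in mm, in world coordinates, good to about 4 mm: a listed point, or the origin of a listed thing).
The state is a dict: "clock": time; "qpos": joint angles; "qvel": joint speeds; "joint_efforts": joint torques, N m; "eef_pos": TCP position; "tcp_rot": TCP orientation; "contact_force": force on the tool from outside, world axes, zero at the start; "wrist_torque": the same for the moment, N m; "opening": opening from 0.0 (shut) to 1.0 (fully open).
Only numpy, scipy, OpenCV 4.12 (cv2) and the standard library are available. Lean on these libraries where they do the work, as an engineer would, in place of code of your own. Each camera call takes 0.05 s, during which the arm holds its last target.

## Task

Move all four reagent vials from the white delivery rack into the grey analyser rack, one in each bay, in reverse order: the vial nearest the black grip of the white rack goes into the bay farthest from the black grip of the grey rack, and so on, so that the one farthest from the grip ends up nearest it. Stand each vial upright on the floor of its bay without tipping any over, and let go of them all.

Things in the scene. Friction and masses are not known exactly. Their poses are not given: they have to be found in the camera images.
- blue_vial_center (a point): Upright round reagent vial, white with blue screw cap and thin blue band; 30 mm diameter, 75 mm tall (cap: top 21 mm, 27 mm diameter), 0.04 to 0.09 kg. This point: its centre, 37.5 mm above its underside; z is its axis. Starts in a bay of the white rack, up to 4 mm off centre in x and y. Neighbours stand 50 mm apart along the row, so grip it across the row.
- red_vial_center (a point): Upright round reagent vial, white with red screw cap and thin red band; 30 mm diameter, 75 mm tall (cap: top 21 mm, 27 mm diameter), 0.04 to 0.09 kg. This point: its centre, 37.5 mm above its underside; z is its axis. Starts in a bay of the white rack, up to 4 mm off centre in x and y. Neighbours stand 50 mm apart along the row, so grip it across the row.
- green_vial_center (a point): Upright round reagent vial, white with green screw cap and thin green band; 30 mm diameter, 75 mm tall (cap: top 21 mm, 27 mm diameter), 0.04 to 0.09 kg. This point: its centre, 37.5 mm above its underside; z is its axis. Starts in a bay of the white rack, up to 4 mm off centre in x and y. Neighbours stand 50 mm apart along the row, so grip it across the row.
- yellow_vial_center (a point): Upright round reagent vial, white with yellow screw cap and thin yellow band; 30 mm diameter, 75 mm tall (cap: top 21 mm, 27 mm diameter), 0.04 to 0.09 kg. This point: its centre, 37.5 mm above its underside; z is its axis. Starts in a bay of the white rack, up to 4 mm off centre in x and y. Neighbours stand 50 mm apart along the row, so grip it across the row.
- delivery_rack: White delivery rack, in which the vials start. Fixed, 203 x 53 mm, row of four 47 mm square open bays along its x, centres at x = -75, -25, 25, 75 mm, y = 0; walls 3 mm thick, 12 mm high; floor 4 mm thick. Black grip block (16 x 44 x 14 mm high) on its +x end. Origin: centre of its underside, on the bench, z up; any yaw, either side. A ledge (18 wide, 12 mm high) along its +y side carries four coloured tabs.
- analyser_rack: Mid-grey analyser rack, empty at the start. Fixed, 203 x 53 mm, row of four 47 mm square open bays along its x, centres at x = -75, -25, 25, 75 mm, y = 0; walls 3 mm thick, 12 mm high; floor 4 mm thick. Black grip block (16 x 44 x 14 mm high) on its +x end. Origin: centre of its underside, on the bench, z up; any yaw, either side. No ledge, no tabs.
- blue_tab: Blue flat tab, 36 x 14 x 3 mm, fixed on the white rack's ledge beside the bay where the blue-capped vial starts: a lasting record of the starting order. Origin at that bay's centre at bench level (the tab lies 35.5 mm to +y of it, top 15 mm above the bench); axes as the white rack's.
- red_tab: Red flat tab, 36 x 14 x 3 mm, fixed on the white rack's ledge beside the bay where the red-capped vial starts: a lasting record of the starting order. Origin at that bay's centre at bench level (the tab lies 35.5 mm to +y of it, top 15 mm above the bench); axes as the white rack's.
- green_tab: Green flat tab, 36 x 14 x 3 mm, fixed on the white rack's ledge beside the bay where the green-capped vial starts: a lasting record of the starting order. Origin at that bay's centre at bench level (the tab lies 35.5 mm to +y of it, top 15 mm above the bench); axes as the white rack's.
- yellow_tab: Yellow flat tab, 36 x 14 x 3 mm, fixed on the white rack's ledge beside the bay where the yellow-capped vial starts: a lasting record of the starting order. Origin at that bay's centre at bench level (the tab lies 35.5 mm to +y of it, top 15 mm above the bench); axes as the white rack's.

How it is judged (in metres and radians):
At the end, for the whole second after the job is handed in: Each vial stands in the grey rack in the bay at minus the x of its starting bay in the white rack: within 12 mm of the bay centre in x and in y, its centre within 5 mm of standing height on the bay floor, upright within 0.15 rad, slower than 0.02 m/s (((x of blue_tab in the frame of delivery_rack between -0.087 and -0.063 m and x of blue_vial_center in the frame of analyser_rack between 0.063 and 0.087 m) or (x of blue_tab in the frame of delivery_rack between -0.037 and -0.013 m and x of blue_vial_center in the frame of analyser_rack between 0.013 and 0.037 m) or (x of blue_tab in the frame of delivery_rack between 0.013 and 0.037 m and x of blue_vial_center in the frame of analyser_rack between -0.037 and -0.013 m) or (x of blue_tab in the frame of delivery_rack between 0.063 and 0.087 m and x of blue_vial_center in the frame of analyser_rack between -0.087 and -0.063 m)) and y of blue_vial_center in the frame of analyser_rack between -0.012 and 0.012 m and z of blue_vial_center in the frame of analyser_rack between 0.0365 and 0.0465 m and angle between each of blue_vial_center, red_vial_center, green_vial_center, yellow_vial_center's own z axis and vertical below 0.15 rad and linear speed of each of blue_vial, red_vial, green_vial, yellow_vial below 0.02 m/s and ((x of red_tab in the frame of delivery_rack between -0.087 and -0.063 m and x of red_vial_center in the frame of analyser_rack between 0.063 and 0.087 m) or (x of red_tab in the frame of delivery_rack between -0.037 and -0.013 m and x of red_vial_center in the frame of analyser_rack between 0.013 and 0.037 m) or (x of red_tab in the frame of delivery_rack between 0.013 and 0.037 m and x of red_vial_center in the frame of analyser_rack between -0.037 and -0.013 m) or (x of red_tab in the frame of delivery_rack between 0.063 and 0.087 m and x of red_vial_center in the frame of analyser_rack between -0.087 and -0.063 m)) and y of red_vial_center in the frame of analyser_rack between -0.012 and 0.012 m and z of red_vial_center in the frame of analyser_rack between 0.0365 and 0.0465 m and ((x of green_tab in the frame of delivery_rack between -0.087 and -0.063 m and x of green_vial_center in the frame of analyser_rack between 0.063 and 0.087 m) or (x of green_tab in the frame of delivery_rack between -0.037 and -0.013 m and x of green_vial_center in the frame of analyser_rack between 0.013 and 0.037 m) or (x of green_tab in the frame of delivery_rack between 0.013 and 0.037 m and x of green_vial_center in the frame of analyser_rack between -0.037 and -0.013 m) or (x of green_tab in the frame of delivery_rack between 0.063 and 0.087 m and x of green_vial_center in the frame of analyser_rack between -0.087 and -0.063 m)) and y of green_vial_center in the frame of analyser_rack between -0.012 and 0.012 m and z of green_vial_center in the frame of analyser_rack between 0.0365 and 0.0465 m and ((x of yellow_tab in the frame of delivery_rack between -0.087 and -0.063 m and x of yellow_vial_center in the frame of analyser_rack between 0.063 and 0.087 m) or (x of yellow_tab in the frame of delivery_rack between -0.037 and -0.013 m and x of yellow_vial_center in the frame of analyser_rack between 0.013 and 0.037 m) or (x of yellow_tab in the frame of delivery_rack between 0.013 and 0.037 m and x of yellow_vial_center in the frame of analyser_rack between -0.037 and -0.013 m) or (x of yellow_tab in the frame of delivery_rack between 0.063 and 0.087 m and x of yellow_vial_center in the frame of analyser_rack between -0.087 and -0.063 m)) and y of yellow_vial_center in the frame of analyser_rack between -0.012 and 0.012 m and z of yellow_vial_center in the frame of analyser_rack between 0.0365 and 0.0465 m); the robot touches nothing.
It fails at once if a vial is tipped over (more than 35 degrees) (angle between any of blue_vial_center, red_vial_center, green_vial_center, yellow_vial_center's own z axis and vertical above 0.61 rad).
It also fails if it takes over 109 s, if anything falls off the work surface, if the arm or the gripper's body presses on something with over 40 N, if the wrist force passes 120 N, or if a joint passes its speed limit or range.

## Working session

There is one attempt and no reset: what is moved stays moved. The work goes in short steps, Python scripts to look and compute and a tool call to move; the robot and the scene stay as the last step left them, time stands still between calls to the robot, and variables do not carry over. Pictures are saved under pics/ and viewed, and the job is handed in when it is done.

Besides the shell and the picture viewer there is one more tool, called as a command line: name --argument value ..., lists and objects as JSON in quotes. carry_out: Moves the arm, as the interface text tells. Its arguments: {"type":"object","properties":{"increments":{"type":"array","items":{"type":"array","items":{"type":"array","items":{"type":"number","minimum":-1,"maximum":1}}}},"hand":{"type":"number"},"squeeze":{"type":"number"}},"required":["increments"]}

```bash
ls; mkdir -p pics; python3 - <<'E'
from rig import sense, optics, r, nets
import cv2
print(sense()); print(r.tip_reach)
for n in ["scene","top","wrist"]:
    f=optics.grab_frame(n)
    cv2.imwrite(f"pics/{n}0.png",f["img"][:,:,::-1])
    print(n,f["fov_y"],f["cx"],f["cy"],f["k1"],f["R"].round(3).tolist(),f["t"].round(1).tolist())
print(sense()["clock"])
E
```

```text
pics
{'clock': 0.0, 'qpos': array([ 1.11859739e+00,  3.53639039e-01,  1.63411635e+00, -3.60610836e-05,
        1.15520221e+00, -2.39440991e-03]), 'qvel': array([ 0.0030338 , -0.00123568, -0.00074154,  0.00084095, -0.00019732,
       -0.000863  ]), 'joint_efforts': array([ 8.99250299e-04, -6.05224586e+01, -3.42073846e+01, -6.00477074e-05,
        9.00522340e-03,  2.64598037e-05]), 'eef_pos': array([271.55942362, 562.43752855, 252.57495978]), 'tcp_rot': array([-3.14022764e+00,  2.97032216e-05,  2.69180273e+00]), 'contact_force': array([ 0.53243192,  0.16292855, -0.50659908]), 'wrist_torque': array([-0.05845441, -0.00027116, -0.05210643]), 'opening': 1.0005981843037237}
22.0
scene 44.124105645708276 317.22258489151153 241.1504498495226 0.0580453174937125 [[-0.696, 0.718, -0.006], [0.575, 0.552, -0.604], [-0.43, -0.424, -0.797]] [372.3, -269.5, 1267.2]
top 53.31335510260614 312.557148140211 243.62219169336345 -0.12119949464790408 [[0.008, -1.0, -0.002], [-0.998, -0.008, -0.058], [0.058, 0.003, -0.998]] [-34.2, 538.7, 776.6]
wrist 68.46757326037915 320.9460859060342 250.45263365946724 -0.03926114255059375 [[0.436, 0.9, -0.001], [0.859, -0.415, 0.3], [0.269, -0.131, -0.954]] [-624.6, -38.2, 379.8]
0.15
```

View pics/top0.png

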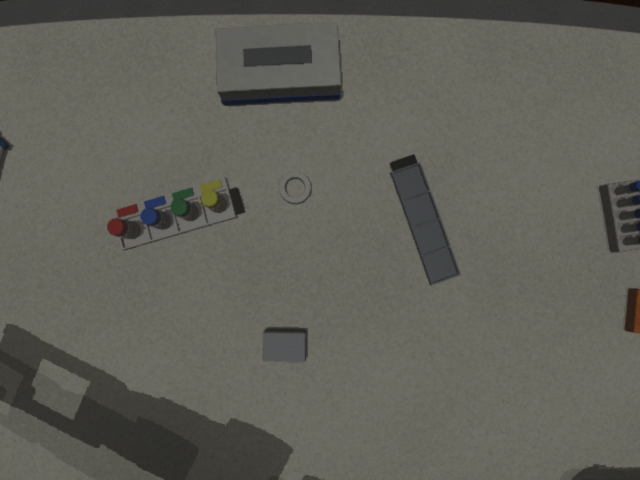

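View pics/scene0.png

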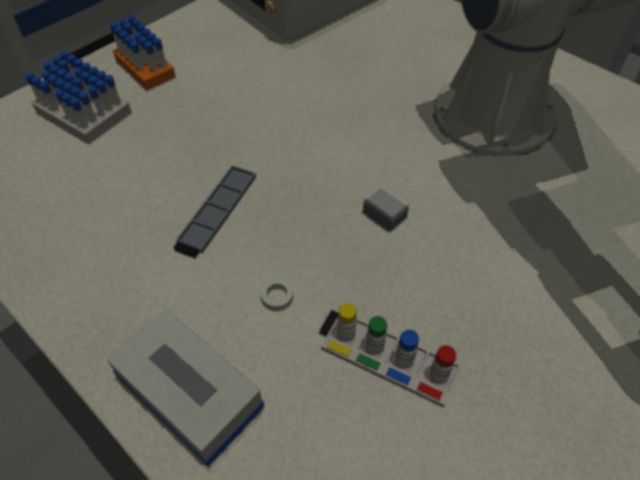

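View pics/wrist0.png

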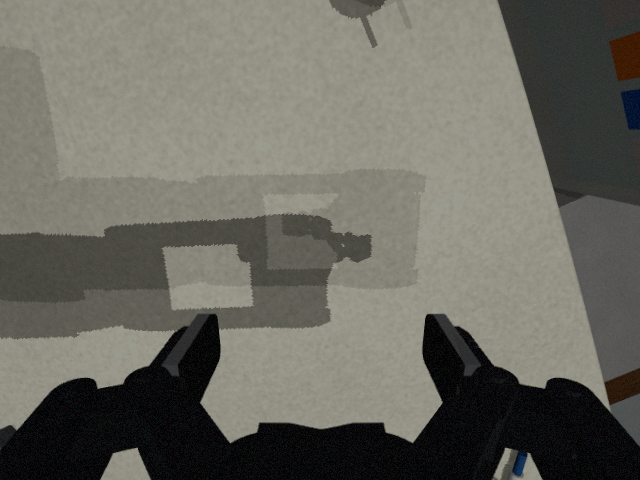

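The top view shows the white rack at about (175,215), with its grip on the right end beside yellow at (237,200). From the grip the order is yellow, green, blue, red. The grey rack is at about (425,220), with its grip at the top end at (404,162).

```bash
cat > h.py <<'E'
from rig import sense, optics, r, nets
import numpy as np, cv2
from scipy.spatial.transform import Rotation as Ro
def K(f):
    fl=240/np.tan(np.radians(f["fov_y"]/2)); return fl
def rays(f,uv):
    uv=np.asarray(uv,float).reshape(-1,2); fl=K(f)
    d=(uv-[f["cx"],f["cy"]])/fl; s=d.copy()
    for _ in range(20): s=d/(1+f["k1"]*(s**2).sum(1,keepdims=True))
    return np.c_[s,np.ones(len(s))]
def atz(f,uv,z):
    d=rays(f,uv)@f["R"]; o=-f["R"].T@f["t"]
    return o+d*((z-o[2])/d[:,2])[:,None]
def depthpts(f,mask):
    v,u=np.nonzero(mask&(f["range_z"]>0)); z=f["range_z"][v,u]
    c=rays(f,np.c_[u,v])*z[:,None]
    return (c-f["t"])@f["R"]
def proj(f,P):
    c=np.atleast_2d(P)@f["R"].T+f["t"]; s=c[:,:2]/c[:,2:]; r2=(s**2).sum(1,keepdims=True)
    return s*(1+f["k1"]*r2)*K(f)+[f["cx"],f["cy"]]
E
cat > m1.py <<'E'
from h import *
names=["red_vial_center","blue_vial_center","green_vial_center","yellow_vial_center","delivery_rack","analyser_rack","red_tab","blue_tab","green_tab","yellow_tab"]
for c in ["top","scene"]:
    f=optics.grab_frame(c)
    for n in names:
        t=nets.tip_of(n,c); m=nets.trace(n,c)
        print(c,n,[(np.round(x["point"],1).tolist(),round(x["confidence"],2)) for x in t[:2]])
        if m:
            P=depthpts(f,m[0]["mask"]); 
            print("   mask",m[0]["mask"].sum(),round(m[0]["confidence"],2),np.median(P,0).round(1),np.percentile(P[:,2],[5,95]).round(1), np.argwhere(m[0]["mask"]).mean(0).round(1))
print(sense()["clock"])
E
python3 m1.py
```

```text
top red_vial_center [([556.4, 278.5, 42.6], 0.86)]
   mask 459 0.87 [558.7 270.7  64.8] [17.2 79.7] [228.3 123.8]
top blue_vial_center [([576.8, 228.1, 40.4], 0.7)]
   mask 495 0.96 [574.8 218.5  66.6] [12.  79.9] [218.1 155.6]
top green_vial_center [([587.4, 174.9, 39.4], 0.57)]
   mask 456 0.73 [588.4 172.5  69.5] [ 9.  80.1] [209.7 184.5]
top yellow_vial_center [([603.8, 131.7, 46.4], 0.65)]
   mask 417 0.57 [602.8 125.3  75.9] [19.3 79.8] [200.5 213.7]
top delivery_rack [([582.8, 203.6, -3.4], 0.76)]
   mask 2731 0.95 [583.8 184.7   5.7] [ 1.2 13.9] [215.9 183.9]
top analyser_rack [([576.4, -223.3, 3.1], 0.9)]
   mask 4138 0.72 [ 579.7 -219.1    3.6] [ 0.7 12.6] [220.4 424.1]
top red_tab []
   mask 2834 0.68 [583.7 189.8   5.9] [ 1.3 14. ] [216.1 182.5]
top blue_tab []
   mask 155 0.65 [607.4 237.6  14.1] [12.1 16.6] [202.2 154.8]
top green_tab []
   mask 126 0.71 [621.1 191.2  14.5] [12.1 16.4] [194.1 182. ]
top yellow_tab []
   mask 164 0.47 [635.2 141.9  14.4] [12.2 16.5] [185.6 210.7]
scene red_vial_center [([560.5, 280.7, 42.7], 0.82)]
   mask 745 0.81 [568.2 282.3  58.4] [1
[... 410 characters left out ...]
e delivery_rack [([581.3, 204.3, -1.5], 0.9)]
   mask 3173 0.79 [595.4 209.9   7.5] [ 2.  14.5] [358.8 387.9]
scene analyser_rack [([579.4, -220.8, 2.2], 0.85)]
   mask 3026 0.78 [ 586.6 -215.7    5.1] [ 1.2 13.7] [211.5 214.5]
scene red_tab [([559.0, 274.4, 0.2], 0.78)]
   mask 259 0.65 [593.  287.1  15.1] [12.4 17.4] [390.7 429.6]
scene blue_tab []
   mask 232 0.77 [606.6 238.   15.1] [11.9 17.1] [375.2 397.6]
scene green_tab [([587.9, 179.4, 0.2], 0.73), ([558.4, 281.6, 44.4], 0.57)]
   mask 216 0.61 [621.  193.1  15. ] [12.1 17.1] [362.1 368.7]
scene yellow_tab [([561.7, 278.9, 43.6], 0.68), ([598.7, 134.5, -1.1], 0.51)]
   mask 190 0.56 [635.  144.3  15. ] [12.4 17.3] [348.  339.1]
2.25
```

```bash
cat > m2.py <<'E'
from h import *
from scipy.optimize import least_squares
F={c:optics.grab_frame(c) for c in ["top","scene"]}
def ortho(f,cx,cy,z,w=140,s=0.5):
    # image: right=-Y, down=-X
    n=int(2*w/s); j,i=np.meshgrid(np.arange(n),np.arange(n))
    P=np.stack([cx+w-i*s,cy+w-j*s,np.full(i.shape,z)],-1).reshape(-1,3)
    uv=proj(f,P).astype(np.float32).reshape(n,n,2)
    return cv2.remap(f["img"],uv[...,0],uv[...,1],cv2.INTER_CUBIC)
for nm,(x,y) in dict(grey=(578,-222),white=(582,204)).items():
    ims=[]
    for c in F:
        im=cv2.resize(ortho(F[c],x,y,12),(400,400),interpolation=cv2.INTER_AREA); ims.append(im)
    cv2.imwrite(f"pics/ortho_{nm}.png",cv2.convertScaleAbs(np.hstack(ims)[:,:,::-1],alpha=1.6))
# caps
for c,f in F.items():
    P=depthpts(f,np.ones((480,640),bool))
    u=f["img"].reshape(-1,3)
    for n,g in dict(red=(556,279),blue=(576,228),green=(590,180),yellow=(604,132)).items():
        q=P[(np.hypot(P[:,0]-g[0],P[:,1]-g[1])<25)&(P[:,2]>70)&(P[:,2]<90)]
        top=q[q[:,2]>76]
        # min enclosing circle of top
        (a,b),rr=cv2.minEnclosingCircle(top[:,:2].astype(np.float32))
        print(c,n,len(top),top.mean(0).round(1),"mec",round(a,1),round(b,1),round(rr,1),np.percentile(q[:,2],[50,90]).round(1))
E
python3 m2.py
```

```text
top red 203 [559.7 278.9  78.4] mec 560.6 279.0 13.8 [78.1 79.7]
top blue 197 [576.6 226.4  78.3] mec 576.3 226.8 13.5 [77.9 79.8]
top green 196 [591.4 178.4  78.2] mec 591.8 177.9 13.3 [78.  79.6]
top yellow 216 [605.8 130.6  78.2] mec 606.5 131.0 14.3 [77.9 79.6]
scene red 258 [560.2 279.8  79.3] mec 559.3 279.6 14.3 [79.  80.9]
scene blue 236 [576.7 227.   79.2] mec 576.0 226.2 14.1 [78.9 80.6]
scene green 235 [591.4 179.7  78.9] mec 590.9 179.1 14.3 [78.6 80.5]
scene yellow 229 [605.8 132.5  78.8] mec 604.9 132.1 14.2 [78.4 80.5]
```

```bash
echo
```

```text
(no output)
```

View pics/ortho_grey.png

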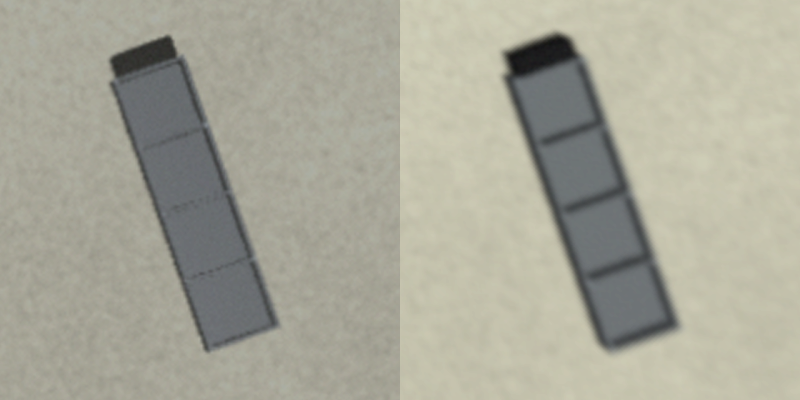

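View pics/ortho_white.png

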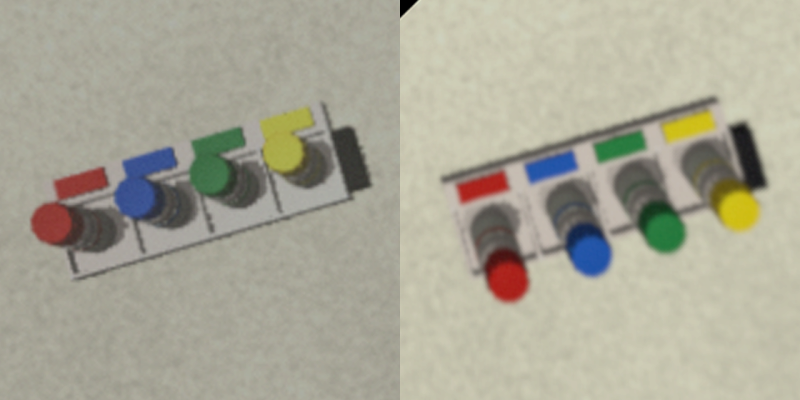

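```bash
cat > m3.py <<'E'
from h import *
exec(open('m2.py').read().split("for nm")[0].replace("from h import *",""))
for c in F:
    f=F[c]; 
    im=ortho(f,578,-222,12).astype(int)
    sc=(im[...,2]-im[...,0]) # blue-red
    m=(sc>-2).astype(np.uint8)
    m=cv2.morphologyEx(m,cv2.MORPH_OPEN,np.ones((15,15)))
    cs,_=cv2.findContours(m,cv2.RETR_EXTERNAL,cv2.CHAIN_APPROX_NONE)
    k=max(cs,key=cv2.contourArea)
    (a,b),(w,h),an=cv2.minAreaRect(k)
    print(c,"centre",578+140-b*.5,-222+140-a*.5,"size",w*.5,h*.5,an)
    # tab centres
    P=atz(f,[[0,0]],12)
for c in F:
    im=ortho(F[c],582,204,15); hsv=cv2.cvtColor(im,cv2.COLOR_RGB2HSV)
E
python3 m3.py
```

```text
top centre 576.6430206298828 -218.44915771484375 size 204.61764526367188 54.962528228759766 70.42687225341797
scene centre 583.0701446533203 -214.54638671875 size 219.25767517089844 55.49549865722656 70.34617614746094
```

```bash
cat > plan.py <<'E'
import sys
from h import *
x,y,z,yaw=map(float,sys.argv[1:5])
s=sense(); R=Ro.from_euler('xyz',s["tcp_rot"])
T=Ro.from_euler('xyz',[np.pi,0,np.radians(yaw)])
d=R.inv().apply(np.array([x,y,z])-s["eef_pos"]); rv=np.degrees((R.inv()*T).as_rotvec())
print("t",round(s["clock"],2),"pos",s["eef_pos"].round(1),"yaw",np.degrees(s["tcp_rot"]).round(1),"open",round(s["opening"],2),"F",s["contact_force"].round(1))
print("shift units",(d/400).round(4),"turn units",(rv/60).round(4),"rows",round(max(np.linalg.norm(d)/41.7,np.linalg.norm(rv)/7.16),1))
E
python3 plan.py 605.7 131.4 190 106.6
```

```text
t 2.45 pos [271.7 562.8 253.3] yaw [-180.    -0.   154.2] open 1.0 F [ 0.1  0.1 -0. ]
shift units [-1.2208 -0.6082  0.1582] turn units [-1.000e-04  0.000e+00  7.938e-01] rows 13.2
```

carry_out --increments '[[[-0.09,-0.045,0.012,0,0,0.059],[-0.18,-0.09,0.024,0,0,0.118],[-0.27,-0.135,0.036,0,0,0.177],[-0.36,-0.18,0.048,0,0,0.236],[-0.45,-0.225,0.06,0,0,0.295]]]' --hand 0 --squeeze 30

```text
clock: 2.87
eef_pos: [395.5, 402.1, 229.3]
tcp_rot: [3.141, 0.0, 2.38]
contact_force: [1.1, 0.2, 0.7]
opening: 0.998
```

```bash
python3 plan.py 605.7 131.4 190 106.6
```

```text
t 2.87 pos [395.5 402.1 229.3] yaw [180.    0.  136.4] open 1.0 F [1.1 0.2 0.7]
shift units [-0.8473 -0.1275  0.0981] turn units [ 5.000e-04 -1.000e-04  4.964e-01] rows 8.3
```

carry_out --increments '[[[-0.09,-0.014,0.01,0,0,0.053],[-0.18,-0.027,0.021,0,0,0.106],[-0.27,-0.041,0.031,0,0,0.158],[-0.36,-0.054,0.042,0,0,0.211],[-0.45,-0.068,0.052,0,0,0.264]]]'

```text
clock: 3.28
eef_pos: [507.6, 258.4, 208.4]
tcp_rot: [3.141, 0.0, 2.104]
contact_force: [0.4, 1.1, -0.2]
opening: 0.999
```

```bash
python3 plan.py 605.7 131.4 190 106.6
```

```text
t 3.28 pos [507.6 258.4 208.4] yaw [180.    0.  120.5] open 1.0 F [ 0.4  1.1 -0.2]
shift units [-0.3982  0.05    0.0461] turn units [ 0.0004 -0.      0.2322] rows 3.9
```

carry_out --increments '[[[-0.09,0.011,0.01,0,0,0.052],[-0.18,0.022,0.021,0,0,0.104],[-0.27,0.034,0.031,0,0,0.157],[-0.35,0.044,0.041,0,0,0.205],[-0.398,0.05,0.046,0,0,0.232]]]'

```text
clock: 3.7
eef_pos: [606.8, 130.4, 189.7]
tcp_rot: [3.141, 0.001, 1.859]
contact_force: [0.6, 0.6, -0.2]
opening: 1.001
```

```bash
python3 plan.py 605.7 131.4 190 106.6; python3 - <<'E'
from h import *
f=optics.grab_frame("wrist"); cv2.imwrite("pics/w1.png",f["img"][:,:,::-1])
for n in ["red","blue","green","yellow"]:
    m=nets.trace(n+"_vial_center","wrist"); t=nets.tip_of(n+"_vial_center","wrist")
    print(n,[(x["point"],x["confidence"]) for x in t[:1]])
P=depthpts(f,np.ones((480,640),bool))
for n,g in dict(red=(560,279),blue=(576,227),green=(591,179),yellow=(605.5,131.5)).items():
    q=P[(np.hypot(P[:,0]-g[0],P[:,1]-g[1])<22)&(P[:,2]>74)&(P[:,2]<90)]
    if len(q)>20:
        (a,b),rr=cv2.minEnclosingCircle(q[:,:2].astype(np.float32)); print(n,len(q),q.mean(0).round(1),round(a,1),round(b,1),round(rr,1))
E
```

```text
t 3.7 pos [606.8 130.4 189.7] yaw [180.    0.  106.5] open 1.0 F [ 0.6  0.6 -0.2]
shift units [ 0.0031 -0.0019 -0.0008] turn units [ 0.0003  0.0007 -0.0013] rows 0.0
red [([559.3, 279.7, 39.5], 0.55)]
blue [([578.5, 229.8, 40.8], 0.73)]
green [([594.8, 177.8, 41.1], 0.95)]
yellow [([604.1, 131.9, 41.0], 0.89)]
red 835 [561.7 273.1  78.6] 560.2 276.2 13.5
blue 1596 [576.4 226.6  78.9] 576.5 226.7 14.3
green 1363 [590.7 179.5  78.9] 590.8 179.1 14.4
yellow 1175 [604.8 132.6  78.7] 605.3 131.3 14.5
```

View pics/w1.png

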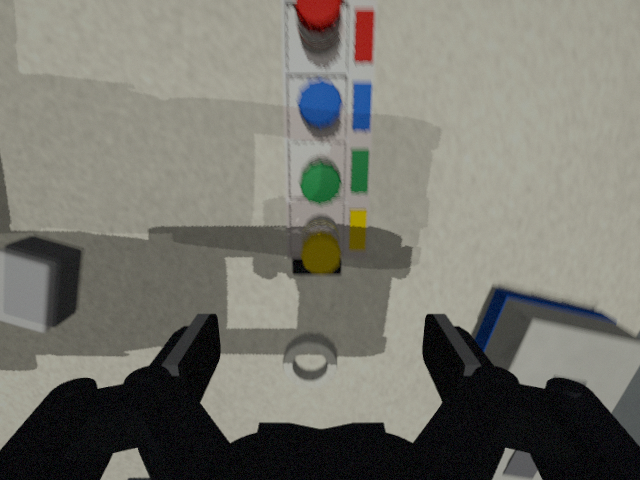

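The wrist view shows the row running straight up and centred at column 320, midway between the fingers (200 and 440). The yellow cap is at (320,253), which agrees with the other two cameras. Next I lower the gripper onto it.

carry_out --increments '[[[0.002,-0.002,0.09,0,0,-0.001],[0.003,-0.002,0.18,0,0,-0.001],[0.003,-0.002,0.26,0,0,-0.001],[0.003,-0.002,0.325,0,0,-0.001],[0.003,-0.002,0.354,0,0,-0.001]]]'

```text
clock: 4.57
eef_pos: [601.6, 134.5, 45.2]
tcp_rot: [-3.137, -0.0, 1.866]
contact_force: [-1.5, -0.2, 0.3]
opening: 1.002
```

carry_out --increments '[[[0,0,0,0,0,0],[0,0,0,0,0,0],[0,0,0,0,0,0],[0,0,0,0,0,0],[0,0,0,0,0,0]]]' --hand 1 --squeeze 30

```text
clock: 4.98
eef_pos: [605.2, 134.5, 50.4]
tcp_rot: [3.139, 0.0, 1.865]
contact_force: [-1.1, -0.0, 8.0]
opening: 0.337
```

carry_out --increments '[[[0,0,0,0,0,0],[0,0,0,0,0,0],[0,0,0,0,0,0],[0,0,0,0,0,0],[0,0,0,0,0,0]]]'

```text
clock: 5.4
eef_pos: [605.1, 134.5, 50.4]
tcp_rot: [3.139, 0.0, 1.864]
contact_force: [-1.0, -0.1, 6.4]
opening: 0.341
```

```bash
python3 plan.py 605.7 131.4 150 106.6; python3 - <<'E'
from h import *
f=optics.grab_frame("scene"); cv2.imwrite("pics/s1.png",cv2.resize(f["img"][200:440,200:520,::-1],(800,600)))
E
```

```text
t 5.4 pos [605.1 134.5  50.4] yaw [179.8   0.  106.8] open 0.34 F [-1.  -0.1  6.4]
shift units [-7.800e-03 -1.000e-04 -2.489e-01] turn units [0.0028 0.0001 0.0037] rows 2.4
```

View pics/s1.png

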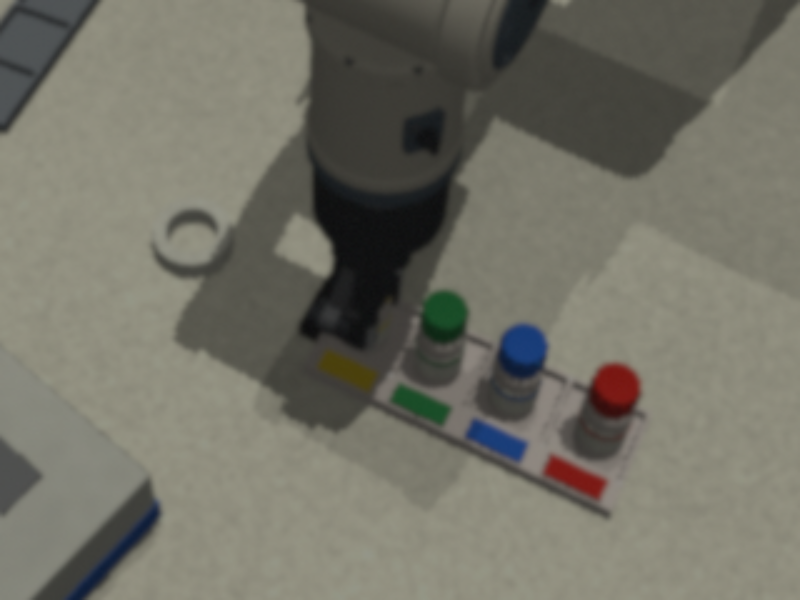

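Opening of 0.341 is 29 mm, so the yellow vial is held. I lift it and turn towards the grey rack.

carry_out --increments '[[[0,0,-0.05,0,0,0],[0,0,-0.12,0,0,0],[0,0,-0.19,0,0,0],[0,0,-0.25,0,0,0],[0,0,-0.25,0,0,0]]]'

```text
clock: 5.87
eef_pos: [607.2, 134.8, 154.7]
tcp_rot: [3.132, 0.001, 1.864]
contact_force: [1.6, 0.6, -0.7]
opening: 0.333
```

```bash
python3 plan.py 505.5 -243.1 150 19.6; python3 - <<'E'
from h import *
f=optics.grab_frame("scene"); cv2.imwrite("pics/s2.png",cv2.resize(f["img"][160:400,200:520,::-1],(800,600)))
E
```

```text
t 5.87 pos [607.2 134.8 154.7] yaw [179.5   0.  106.8] open 0.33 F [ 1.6  0.6 -0.7]
shift units [-0.8308 -0.5168  0.0076] turn units [ 0.0074 -0.0061  1.4537] rows 12.2
```

View pics/s2.png

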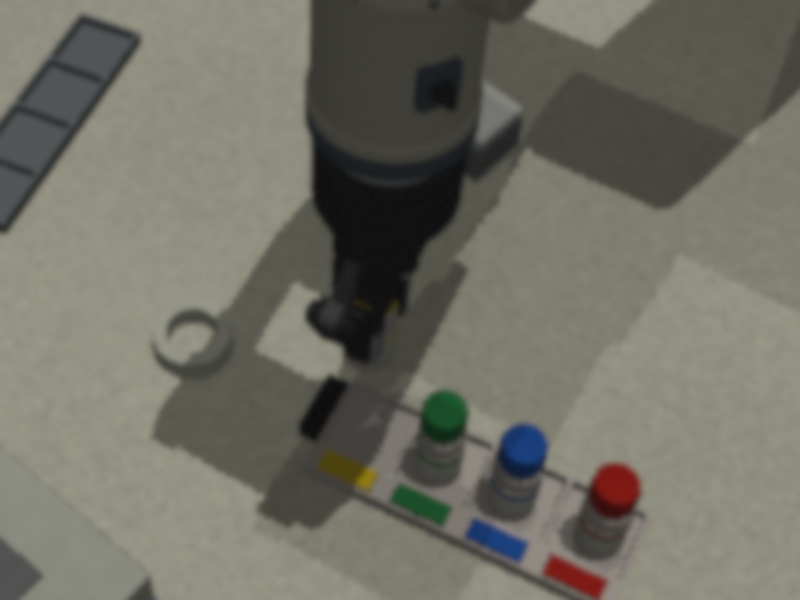

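carry_out --increments '[[[-0.064,-0.04,0,0,0,0.112],[-0.128,-0.08,0,0,0,0.224],[-0.192,-0.12,0,0,0,0.336],[-0.256,-0.16,0,0,0,0.448],[-0.32,-0.2,0,0,0,0.56]]]'

```text
clock: 6.33
eef_pos: [563.4, -12.7, 148.0]
tcp_rot: [-3.141, 0.0, 1.273]
contact_force: [0.8, 0.3, 0.5]
opening: 0.337
```

```bash
python3 plan.py 508.4 -242.1 150 19.6
```

```text
t 6.33 pos [563.4 -12.7 148. ] yaw [-180.     0.    72.9] open 0.34 F [0.8 0.3 0.5]
shift units [-0.5887  0.0371 -0.0049] turn units [-5.000e-04  5.000e-04  8.886e-01] rows 7.4
```

carry_out --increments '[[[-0.073,0.004,-0.001,0,0,0.112],[-0.146,0.009,-0.002,0,0,0.222],[-0.219,0.014,-0.003,0,0,0.333],[-0.292,0.018,-0.004,0,0,0.444],[-0.365,0.023,-0.005,0,0,0.555]]]'

```text
clock: 6.75
eef_pos: [530.1, -155.2, 150.1]
tcp_rot: [-3.141, 0.0, 0.691]
contact_force: [1.0, -0.5, 0.3]
opening: 0.341
```

```bash
python3 plan.py 508.4 -242.1 150 19.6
```

```text
t 6.75 pos [ 530.1 -155.2  150.1] yaw [-180.     0.    39.6] open 0.34 F [ 1.  -0.5  0.3]
shift units [-1.803e-01  1.329e-01  1.000e-04] turn units [-0.0005  0.0005  0.3333] rows 2.8
```

carry_out --increments '[[[-0.06,0.044,0,0,0,0.11],[-0.12,0.088,0,0,0,0.22],[-0.18,0.133,0,0,0,0.333],[-0.18,0.133,0,0,0,0.333],[-0.18,0.133,0,0,0,0.333]]]'

```text
clock: 7.17
eef_pos: [509.3, -242.0, 150.0]
tcp_rot: [-3.141, 0.0, 0.346]
contact_force: [1.2, -0.1, -0.4]
opening: 0.342
```

carry_out --increments '[[[0,0,0,0,0,0]]]'

```text
clock: 7.25
eef_pos: [509.7, -240.5, 150.1]
tcp_rot: [-3.141, 0.0, 0.349]
contact_force: [0.3, 0.5, -0.2]
opening: 0.34
```

```bash
python3 plan.py 508.4 -242.1 52 19.6;  python3 - <<'E'
from h import *
for c in ["wrist","top"]:
    f=optics.grab_frame(c); cv2.imwrite(f"pics/{c}3.png",f["img"][:,:,::-1])
f=optics.grab_frame("wrist")
P=depthpts(f,np.ones((480,640),bool)); s=sense(); R=Ro.from_euler('xyz',s["tcp_rot"])
Q=R.inv().apply(P-s["eef_pos"])
q=Q[(abs(Q[:,0])<30)&(abs(Q[:,1])<12)&(Q[:,2]<20)&(Q[:,2]>-50)]
print(len(q)); 
if len(q): print(np.percentile(q,[2,50,98],axis=0).round(1))
E
```

```text
t 7.25 pos [ 509.7 -240.5  150.1] yaw [-180.    0.   20.] open 0.34 F [ 0.3  0.5 -0.2]
shift units [-0.0042  0.0028  0.2451] turn units [-0.0008  0.0004  0.0067] rows 2.4
8400
[[-11.2 -11.4 -29.4]
 [  6.4  -0.2 -25.9]
 [ 11.8  11.3  16.9]]
```

View pics/wrist3.png

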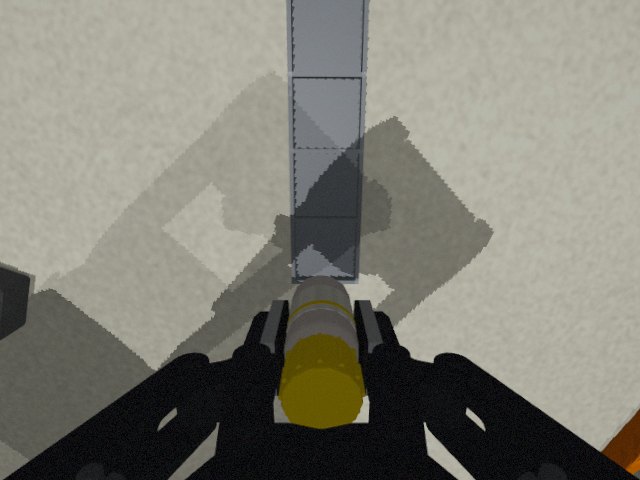

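View pics/top3.png

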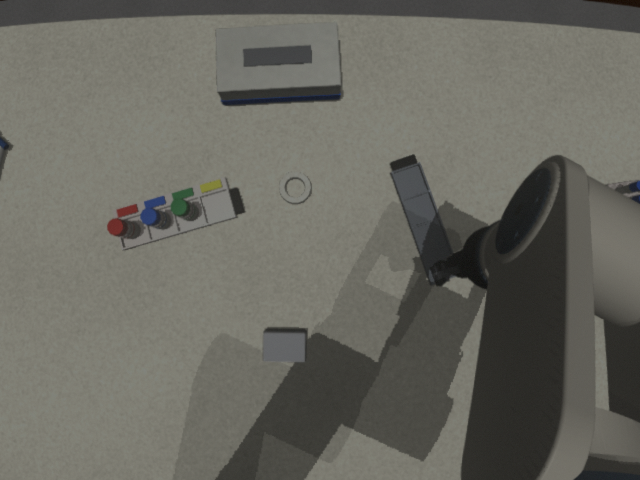

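```bash
python3 - <<'E'
from h import *
f=optics.grab_frame("wrist"); s=sense(); R=Ro.from_euler('xyz',s["tcp_rot"])
m=nets.trace("yellow_vial_center","wrist"); print([ (x["confidence"],x["mask"].sum()) for x in m])
P=depthpts(f,m[0]["mask"]); Q=R.inv().apply(P-s["eef_pos"])
print("top",np.percentile(Q[:,2],[1,3,5,10,50]).round(1))
q=Q[Q[:,2]<np.percentile(Q[:,2],3)+3]; print(len(q),cv2.minEnclosingCircle(q[:,:2].astype(np.float32)))
# plane
c=q.mean(0); u,sv,vt=np.linalg.svd(q-c); print("normal",vt[2].round(3))
C=np.array([576.2,-217.9]);a=np.radians(19.6);U=np.array([np.cos(a),np.sin(a)]);V=np.array([-U[1],U[0]])
n=600;j,i=np.meshgrid(np.arange(n),np.arange(n)); sc=0.4
lx=130-i*sc; ly=120-j*sc
W=np.stack([C[0]+lx*U[0]+ly*V[0],C[1]+lx*U[1]+ly*V[1],np.full(lx.shape,12.)],-1).reshape(-1,3)
uv=proj(f,W).astype(np.float32).reshape(n,n,2)
im=cv2.remap(f["img"],uv[...,0],uv[...,1],cv2.INTER_LINEAR)
for x in [-101.5,-50,0,50,101.5]:
    y0=int((130-x)/sc); cv2.line(im,(int((120-26.5)/sc),y0),(int((120+26.5)/sc),y0),(255,0,0),1)
for y in [-26.5,26.5]:
    x0=int((120-y)/sc); cv2.line(im,(x0,int((130-101.5)/sc)),(x0,int((130+101.5)/sc)),(255,0,0),1)
cv2.imwrite("pics/wo.png",im[:,:,::-1])
E
```

```text
[(0.6, np.int64(10225))]
top [-29.5 -29.2 -29.1 -28.8 -20.7]
4224 ((-1.458279013633728, -0.01383888814598322), 13.807038307189941)
normal [ 0.022  0.003 -1.   ]
```

View pics/wo.png

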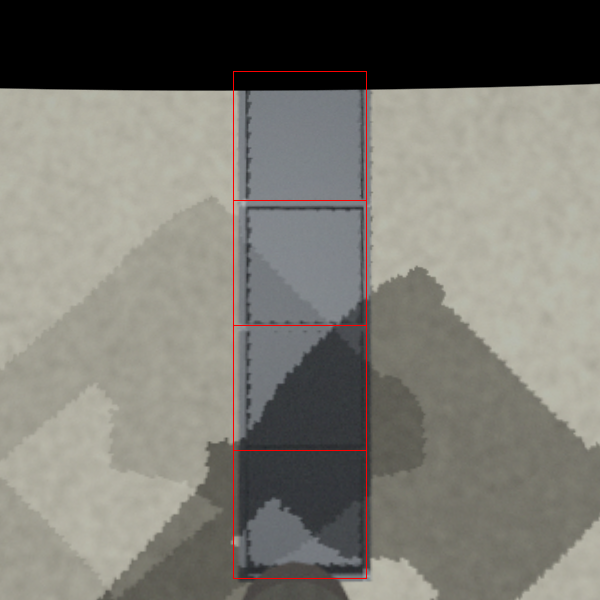

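```bash
python3 plan.py 508.2 -243.2 51 19.6
```

```text
t 7.5 pos [ 510.3 -240.   150.4] yaw [-180.     0.    20.1] open 0.34 F [ 0.1  0.2 -0.5]
shift units [-0.0077  0.0057  0.2486] turn units [-0.0002  0.      0.0076] rows 2.4
```

carry_out --increments '[[[-0.008,0.006,0.07,0,0,0.008],[-0.008,0.006,0.14,0,0,0.008],[-0.008,0.006,0.2,0,0,0.008],[-0.008,0.006,0.23,0,0,0.008],[-0.008,0.006,0.23,0,0,0.008]]]'

```text
clock: 7.92
eef_pos: [506.4, -243.0, 56.0]
tcp_rot: [-3.138, 0.003, 0.341]
contact_force: [-1.0, 0.1, -0.3]
opening: 0.339
```

carry_out --increments '[[[0,0,0,0,0,0],[0,0,0,0,0,0]]]'

```text
clock: 8.08
eef_pos: [508.8, -244.5, 59.7]
tcp_rot: [3.14, -0.001, 0.34]
contact_force: [0.9, 0.1, -0.4]
opening: 0.337
```

```bash
python3 plan.py 508.2 -243.2 51 19.6
```

```text
t 8.08 pos [ 508.8 -244.5   59.7] yaw [ 1.799e+02 -1.000e-01  1.950e+01] open 0.34 F [ 0.9  0.1 -0.4]
shift units [-0.0004 -0.0037  0.0217] turn units [ 0.0012 -0.0011 -0.0018] rows 0.2
```

carry_out --increments '[[[0,-0.003,0.011,0,0,0],[0,-0.003,0.021,0,0,0],[0,-0.003,0.021,0,0,0]]]'

```text
clock: 8.33
eef_pos: [508.1, -243.4, 50.5]
tcp_rot: [3.14, -0.001, 0.34]
contact_force: [-0.2, -0.2, -0.7]
opening: 0.337
```

```bash
python3 plan.py 508.2 -243.2 51 19.6;  python3 - <<'E'
from h import *
for c in ["wrist"]:
    f=optics.grab_frame(c); cv2.imwrite(f"pics/{c}4.png",f["img"][:,:,::-1])
E
```

```text
t 8.33 pos [ 508.1 -243.4   50.5] yaw [ 1.799e+02 -1.000e-01  1.950e+01] open 0.34 F [-0.2 -0.2 -0.7]
shift units [ 0.0004 -0.0003 -0.0012] turn units [ 0.0011 -0.0012 -0.0021] rows 0.0
```

View pics/wrist4.png

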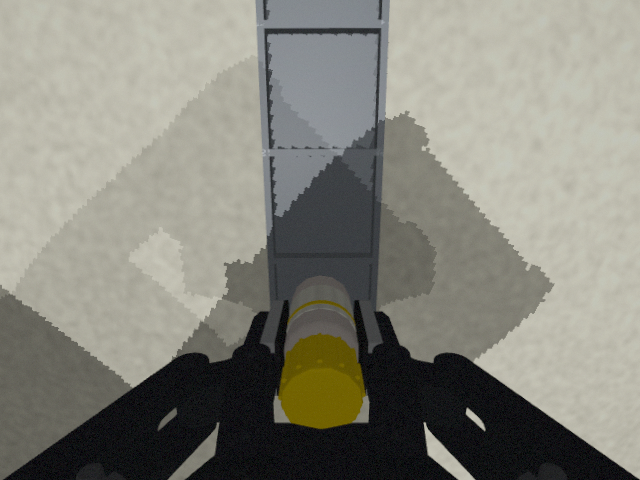

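carry_out --increments '[[[0,0,0.002,0,0,0],[0,0,0.003,0,0,0]]]'

```text
clock: 8.55
eef_pos: [508.1, -243.3, 50.3]
tcp_rot: [3.141, -0.001, 0.34]
contact_force: [-3.2, 3.6, 20.6]
opening: 0.339
```

carry_out --increments '[[[0,0,0,0,0,0],[0,0,0,0,0,0],[0,0,0,0,0,0],[0,0,0,0,0,0],[0,0,0,0,0,0]]]' --hand 0

```text
clock: 8.97
eef_pos: [507.3, -243.2, 48.7]
tcp_rot: [-3.141, 0.0, 0.34]
contact_force: [-0.2, -0.2, 0.5]
opening: 0.996
```

```bash
python3 plan.py 591.0 179 180 106.6
```

```text
t 8.97 pos [ 507.3 -243.2   48.7] yaw [-180.     0.    19.5] open 1.0 F [-0.2 -0.2  0.5]
shift units [ 0.5488 -0.9255 -0.3281] turn units [-3.0000e-04  0.0000e+00 -1.4523e+00] rows 12.2
```

Contact at TCP z of about 50.3 means the vial was on the floor, and it is now released. I retreat straight up.

carry_out --increments '[[[0,0,-0.06,0,0,0],[0,0,-0.15,0,0,0],[0,0,-0.24,0,0,0],[0.04,-0.07,-0.31,0,0,-0.1],[0.08,-0.14,-0.33,0,0,-0.21]]]'

```text
clock: 9.38
eef_pos: [521.0, -181.0, 185.3]
tcp_rot: [3.136, -0.004, 0.561]
contact_force: [1.1, -0.4, -0.3]
opening: 0.999
```

```bash
python3 plan.py 591.0 179 180 106.6
```

```text
t 9.38 pos [ 521.  -181.   185.3] yaw [179.7  -0.2  32.1] open 1.0 F [ 1.1 -0.4 -0.3]
shift units [ 0.627  -0.6689  0.0121] turn units [ 6.6000e-03  1.0000e-04 -1.2409e+00] rows 10.4
```

carry_out --increments '[[[0.057,-0.061,0.001,0,0,-0.113],[0.114,-0.122,0.002,0,0,-0.226],[0.171,-0.182,0.003,0,0,-0.339],[0.228,-0.243,0.004,0,0,-0.452],[0.285,-0.304,0.005,0,0,-0.565]]]'

```text
clock: 9.8
eef_pos: [551.0, -14.6, 178.9]
tcp_rot: [3.142, 0.0, 1.157]
contact_force: [1.1, 0.4, 0.4]
opening: 0.998
```

```bash
python3 plan.py 591.0 179 180 106.6
```

```text
t 9.8 pos [551.  -14.6 178.9] yaw [180.    0.   66.3] open 1.0 F [1.1 0.4 0.4]
shift units [ 0.4834 -0.1029 -0.0028] turn units [-0.      0.     -0.6718] rows 5.6
```

carry_out --increments '[[[0.085,-0.018,0,0,0,-0.113],[0.17,-0.036,-0.001,0,0,-0.226],[0.255,-0.054,-0.002,0,0,-0.339],[0.34,-0.072,-0.002,0,0,-0.452],[0.425,-0.09,-0.003,0,0,-0.565]]]'

```text
clock: 10.22
eef_pos: [587.3, 155.5, 179.9]
tcp_rot: [-3.141, 0.0, 1.749]
contact_force: [0.4, -1.2, 0.5]
opening: 1.001
```

carry_out --increments '[[[0.04,0.0,0,0,0,-0.08],[0.04,0.0,0,0,0,-0.08],[0.04,0.0,0,0,0,-0.08]]]'

```text
clock: 10.47
eef_pos: [584.2, 170.2, 179.7]
tcp_rot: [-3.141, 0.0, 1.827]
contact_force: [0.6, 0.1, 0.2]
opening: 1.0
```

```bash
cat > look.py <<'E'
from h import *
import sys
nm=sys.argv[1]
F={c:optics.grab_frame(c) for c in ["wrist","top","scene"]}
cv2.imwrite(f"pics/{nm}_w.png",F["wrist"]["img"][:,:,::-1])
a=F["top"]["img"][140:300,80:480]; b=F["scene"]["img"][150:410,150:470]
cv2.imwrite(f"pics/{nm}_ts.png",np.vstack([cv2.resize(a,(600,240)),cv2.resize(b,(600,488))[:360]])[:,:,::-1])
f=F["wrist"];P=depthpts(f,np.ones((480,640),bool))
for n,g in dict(red=(560,279),blue=(576,227),green=(591,179),yellow=(605.5,131.5)).items():
    q=P[(np.hypot(P[:,0]-g[0],P[:,1]-g[1])<22)&(P[:,2]>74)&(P[:,2]<90)]
    if len(q)>200:
        (a,b),rr=cv2.minEnclosingCircle(q[:,:2].astype(np.float32)); print(n,len(q),q.mean(0).round(1),round(a,1),round(b,1),round(rr,1))
for c in ["top","scene"]:
    f=F[c];P=depthpts(f,np.ones((480,640),bool)); C=np.array([577.5,-218.5]);a=np.radians(19.6);U=np.array([np.cos(a),np.sin(a)])
    V=np.array([-U[1],U[0]])
    for x in (75,25,-25,-75):
        d=P[:,:2]-C; lx=d@U; ly=d@V
        k=(abs(lx-x)<24)&(abs(ly)<27)&(P[:,2]>74)&(P[:,2]<84)
        if k.sum()>30: print(c,"bay",x,k.sum(),"local",(lx[k].mean()-x).round(1),ly[k].mean().round(1),"z",P[k,2].mean().round(1))
E
python3 look.py a; python3 plan.py 591.0 179 48 106.6
```

```text
red 1839 [559.5 280.   78.9] 559.7 280.2 14.5
blue 1518 [575.8 227.1  78.9] 576.1 226.8 14.3
green 1282 [590.3 180.   78.7] 590.8 178.9 14.5
top bay -75 236 local -1.7 1.1 z 77.7
scene bay -75 157 local -1.3 1.9 z 79.1
t 10.62 pos [584.5 168.4 180. ] yaw [-180.     0.   104.5] open 1.0 F [ 1.   0.2 -0.4]
shift units [0.0216 0.0226 0.3299] turn units [-0.0005  0.0003 -0.0345] rows 3.2
```

View pics/a_ts.png

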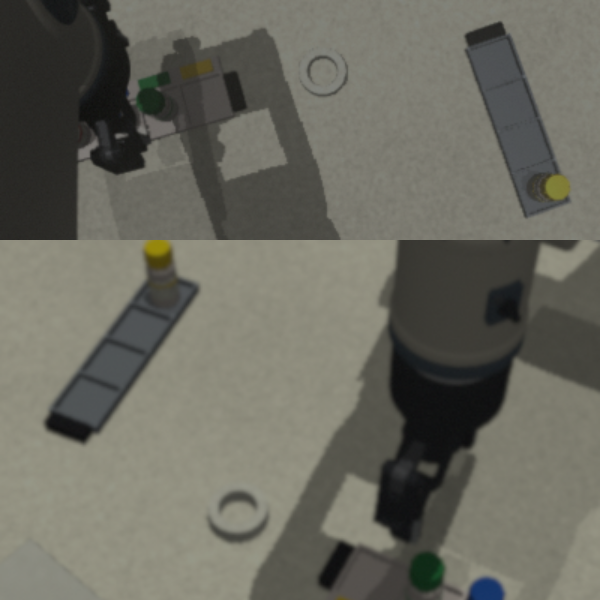

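Yellow stands in the grey bay farthest from the grip, within 2 mm of centre. Green is next.

carry_out --increments '[[[0.015,0.015,0.05,0,0,-0.034],[0.022,0.023,0.14,0,0,-0.034],[0.022,0.023,0.23,0,0,-0.034],[0.022,0.023,0.3,0,0,-0.034],[0.022,0.023,0.328,0,0,-0.034]]]'

```text
clock: 11.03
eef_pos: [589.0, 178.4, 45.1]
tcp_rot: [-3.136, 0.0, 1.86]
contact_force: [-1.0, -0.4, -0.4]
opening: 0.999
```

carry_out --increments '[[[0,0,0,0,0,0],[0,0,0,0,0,0]]]'

```text
clock: 11.2
eef_pos: [591.6, 179.7, 49.4]
tcp_rot: [-3.141, 0.0, 1.861]
contact_force: [0.3, 0.5, 0.9]
opening: 1.0
```

```bash
python3 plan.py 591.0 179 48 106.6
```

```text
t 11.2 pos [591.6 179.7  49.4] yaw [-180.     0.   106.6] open 1.0 F [0.3 0.5 0.9]
shift units [-0.0012 -0.0021  0.0034] turn units [-0.0002  0.      0.0004] rows 0.0
```

carry_out --increments '[[[0,0,0,0,0,0],[0,0,0,0,0,0],[0,0,0,0,0,0],[0,0,0,0,0,0],[0,0,0,0,0,0]]]' --hand 1

```text
clock: 11.62
eef_pos: [591.7, 180.5, 49.9]
tcp_rot: [3.14, 0.0, 1.862]
contact_force: [-0.6, -0.1, 9.2]
opening: 0.339
```

carry_out --increments '[[[0,0,0,0,0,0],[0,0,0,0,0,0]]]'

```text
clock: 11.78
eef_pos: [591.7, 180.6, 49.9]
tcp_rot: [3.141, 0.0, 1.863]
contact_force: [-1.6, -1.3, 7.5]
opening: 0.339
```

carry_out --increments '[[[0,0,-0.05,0,0,0],[0,0,-0.12,0,0,0],[0,0,-0.19,0,0,0],[0,0,-0.25,0,0,0],[0,0,-0.25,0,0,0]]]'

```text
clock: 12.2
eef_pos: [594.0, 181.3, 154.2]
tcp_rot: [3.134, 0.0, 1.862]
contact_force: [0.9, 0.2, 0.4]
opening: 0.334
```

```bash
python3 plan.py 553.9 -226.9 150 19.6
```

```text
t 12.2 pos [594.  181.3 154.2] yaw [179.6   0.  106.7] open 0.33 F [0.9 0.2 0.4]
shift units [-0.9485 -0.3896  0.0075] turn units [ 0.0059 -0.0056  1.4519] rows 12.2
```

carry_out --increments '[[[-0.073,-0.03,0,0,0,0.112],[-0.146,-0.06,0,0,0,0.224],[-0.219,-0.09,0,0,0,0.336],[-0.292,-0.12,0,0,0,0.448],[-0.365,-0.15,0,0,0,0.56]]]'

```text
clock: 12.62
eef_pos: [575.2, 22.1, 148.7]
tcp_rot: [-3.141, 0.0, 1.271]
contact_force: [0.7, -0.2, 0.2]
opening: 0.341
```

```bash
python3 plan.py 553.9 -226.9 150 19.6
```

```text
t 12.62 pos [575.2  22.1 148.7] yaw [-180.     0.    72.8] open 0.34 F [ 0.7 -0.2  0.2]
shift units [-0.6104  0.1331 -0.0033] turn units [-1.000e-04  1.000e-04  8.868e-01] rows 7.4
```

carry_out --increments '[[[-0.076,0.017,0,0,0,0.11],[-0.152,0.033,0,0,0,0.22],[-0.229,0.05,-0.001,0,0,0.333],[-0.305,0.067,-0.001,0,0,0.444],[-0.381,0.083,-0.002,0,0,0.555]]]'

```text
clock: 13.03
eef_pos: [562.8, -133.6, 149.4]
tcp_rot: [-3.141, 0.0, 0.689]
contact_force: [0.5, 0.5, 0.1]
opening: 0.343
```

```bash
python3 plan.py 553.9 -226.9 150 19.6
```

```text
t 13.03 pos [ 562.8 -133.6  149.4] yaw [-180.     0.    39.5] open 0.34 F [0.5 0.5 0.1]
shift units [-0.1655  0.166  -0.0015] turn units [-2.000e-04  1.000e-04  3.314e-01] rows 2.8
```

carry_out --increments '[[[-0.057,0.057,0,0,0,0.112],[-0.114,0.114,0,0,0,0.224],[-0.17,0.17,-0.001,0,0,0.336],[-0.17,0.17,-0.001,0,0,0.336],[-0.17,0.17,-0.001,0,0,0.336]]]'

```text
clock: 13.45
eef_pos: [554.1, -229.3, 149.7]
tcp_rot: [-3.141, 0.0, 0.341]
contact_force: [0.4, 0.4, 0.1]
opening: 0.333
```

carry_out --increments '[[[0,0,0,0,0,0],[0,0,0,0,0,0],[0,0,0,0,0,0]]]'

```text
clock: 13.7
eef_pos: [554.6, -226.7, 149.9]
tcp_rot: [-3.141, 0.0, 0.345]
contact_force: [0.3, 0.0, -0.5]
opening: 0.343
```

```bash
cat > held.py <<'E'
from h import *
import sys
n,x=sys.argv[1],float(sys.argv[2])
f=optics.grab_frame("wrist"); s=sense(); R=Ro.from_euler('xyz',s["tcp_rot"])
cv2.imwrite(f"pics/held_{n}.png",f["img"][:,:,::-1])
m=nets.trace(n+"_vial_center","wrist")
m=[a for a in m if a["mask"][300:].sum()>3000]
P=depthpts(f,m[0]["mask"]); Q=R.inv().apply(P-s["eef_pos"])
z0=np.percentile(Q[:,2],3); q=Q[Q[:,2]<z0+3]
(a,b),rr=cv2.minEnclosingCircle(q[:,:2].astype(np.float32)); c=q.mean(0); n_=np.linalg.svd(q-c,full_matrices=False)[2][2]
print("cap in tool",round(a,1),round(b,1),round(rr,1),"z",z0.round(1),"normal",n_.round(3))
C=np.array([577.5,-218.5]);t=np.radians(19.6);U=np.array([np.cos(t),np.sin(t)])
B=C+x*U; print("TCP target",(B-a*U).round(1),"z floor",(79+z0).round(1))
E
python3 held.py green -25; python3 plan.py 553.9 -226.9 60 19.6
```

```text
cap in tool -0.4 -0.1 13.9 z -29.8 normal [ 0.016  0.01  -1.   ]
TCP target [ 554.3 -226.7] z floor 49.2
t 13.8 pos [ 554.8 -226.9  150.1] yaw [-180.     0.    19.8] open 0.34 F [ 0.2  0.4 -0.7]
shift units [-0.002  -0.0008  0.2252] turn units [-0.0001  0.0001  0.0026] rows 2.2
```

View pics/held_green.png

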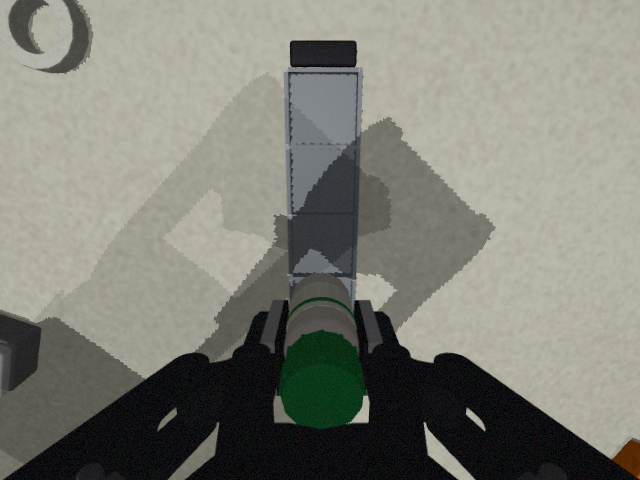

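The green vial is held straight at (321,380), and the rack's centre line runs at column 323. I lower it.

carry_out --increments '[[[-0.001,0,0.07,0,0,0.002],[-0.001,0,0.14,0,0,0.002],[-0.001,0,0.2,0,0,0.002],[-0.001,0,0.23,0,0,0.002],[-0.001,0,0.23,0,0,0.002]]]'

```text
clock: 14.22
eef_pos: [552.6, -226.8, 55.5]
tcp_rot: [-3.138, 0.004, 0.342]
contact_force: [-0.2, 0.1, -1.0]
opening: 0.335
```

carry_out --increments '[[[0,0,0,0,0,0],[0,0,0,0,0,0],[0,0,0,0,0,0]]]'

```text
clock: 14.47
eef_pos: [555.3, -228.4, 59.7]
tcp_rot: [3.14, -0.002, 0.341]
contact_force: [0.4, 0.4, 0.0]
opening: 0.338
```

```bash
python3 plan.py 554.3 -226.7 50 19.6
```

```text
t 14.47 pos [ 555.3 -228.4   59.7] yaw [ 1.799e+02 -1.000e-01  1.950e+01] open 0.34 F [0.4 0.4 0. ]
shift units [-0.001  -0.005   0.0242] turn units [ 0.0016 -0.0018 -0.001 ] rows 0.2
```

carry_out --increments '[[[0,-0.003,0.012,0,0,0],[0,-0.003,0.022,0,0,0],[0,-0.003,0.0235,0,0,0],[0,-0.003,0.0235,0,0,0]]]'

```text
clock: 14.8
eef_pos: [554.4, -226.8, 49.7]
tcp_rot: [3.141, -0.001, 0.341]
contact_force: [-2.3, 2.6, 10.0]
opening: 0.341
```

carry_out --increments '[[[0,0,0,0,0,0],[0,0,0,0,0,0],[0,0,0,0,0,0],[0,0,0,0,0,0],[0,0,0,0,0,0]]]' --hand 0

```text
clock: 15.22
eef_pos: [553.7, -226.9, 48.5]
tcp_rot: [-3.141, 0.0, 0.341]
contact_force: [-0.2, 0.3, -0.1]
opening: 0.997
```

carry_out --increments '[[[0,0,-0.06,0,0,0],[0,0,-0.15,0,0,0],[0,0,-0.24,0,0,0],[0.03,-0.07,-0.31,0,0,-0.1],[0.06,-0.14,-0.33,0,0,-0.21]]]'

```text
clock: 15.63
eef_pos: [559.9, -167.3, 185.4]
tcp_rot: [3.136, -0.004, 0.562]
contact_force: [1.5, -0.4, -0.0]
opening: 1.005
```

```bash
python3 plan.py 576.2 226.8 180 106.6
```

```text
t 15.63 pos [ 559.9 -167.3  185.4] yaw [179.7  -0.3  32.2] open 1.01 F [ 1.5 -0.4 -0. ]
shift units [ 0.5596 -0.8118  0.0117] turn units [ 7.1000e-03 -3.0000e-04 -1.2396e+00] rows 10.4
```

carry_out --increments '[[[0.051,-0.074,0.001,0,0,-0.113],[0.102,-0.148,0.002,0,0,-0.226],[0.153,-0.221,0.003,0,0,-0.339],[0.204,-0.295,0.004,0,0,-0.452],[0.255,-0.369,0.005,0,0,-0.565]]]'

```text
clock: 16.05
eef_pos: [565.3, 14.7, 178.7]
tcp_rot: [3.141, -0.0, 1.158]
contact_force: [1.2, 0.5, 0.8]
opening: 1.002
```

```bash
python3 plan.py 576.2 226.8 180 106.6
```

```text
t 16.05 pos [565.3  14.7 178.7] yaw [180.   -0.   66.3] open 1.0 F [1.2 0.5 0.8]
shift units [ 0.4966 -0.1879 -0.0032] turn units [ 2.000e-04  0.000e+00 -6.709e-01] rows 5.6
```

carry_out --increments '[[[0.083,-0.031,0,0,0,-0.113],[0.166,-0.063,-0.001,0,0,-0.226],[0.249,-0.094,-0.002,0,0,-0.339],[0.332,-0.126,-0.002,0,0,-0.452],[0.415,-0.157,-0.003,0,0,-0.565]]]'

```text
clock: 16.47
eef_pos: [575.3, 192.0, 179.8]
tcp_rot: [-3.141, 0.0, 1.75]
contact_force: [0.5, -0.3, 0.4]
opening: 0.996
```

carry_out --increments '[[[0.07,0.03,0,0,0,-0.107],[0.07,0.03,0,0,0,-0.107],[0.07,0.03,0,0,0,-0.107],[0.07,0.03,0,0,0,-0.107]]]'

```text
clock: 16.8
eef_pos: [582.2, 219.4, 179.5]
tcp_rot: [-3.141, 0.0, 1.855]
contact_force: [-0.2, -0.9, 0.8]
opening: 1.0
```

```bash
python3 look.py b; python3 plan.py 576.2 226.8 48 106.6
```

```text
red 1529 [559.3 280.6  78.8] 559.1 280.3 14.4
blue 1299 [575.7 227.7  78.7] 576.0 226.7 14.4
top bay -25 246 local -0.5 0.5 z 77.8
top bay -75 236 local -1.8 0.9 z 77.6
scene bay -25 175 local -0.3 2.1 z 79.2
scene bay -75 155 local -1.6 2.0 z 79.1
t 16.95 pos [582.5 218.6 179.8] yaw [-180.     0.   106.2] open 1.0 F [ 1.  -0.7  0.7]
shift units [ 0.0241 -0.0091  0.3295] turn units [-0.0006  0.0002 -0.0063] rows 3.2
```

View pics/b_ts.png

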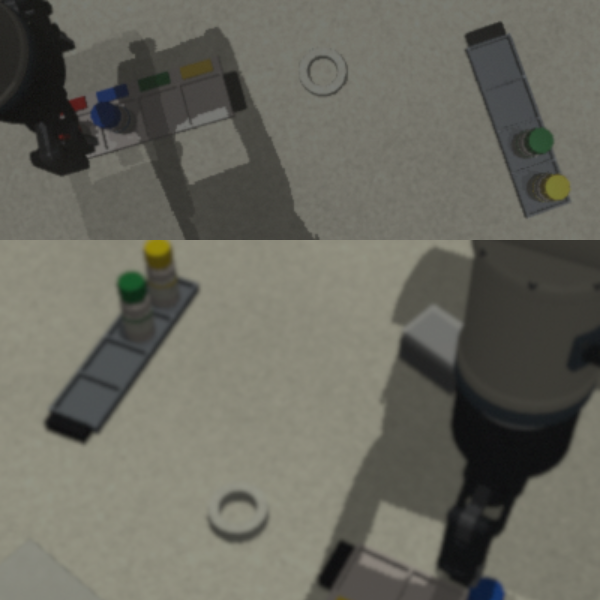

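Green stands in bay −25, within about 2 mm of centre. Now blue.

carry_out --increments '[[[0.015,-0.006,0.05,0,0,-0.006],[0.024,-0.009,0.14,0,0,-0.006],[0.024,-0.009,0.23,0,0,-0.006],[0.024,-0.009,0.3,0,0,-0.006],[0.024,-0.009,0.328,0,0,-0.006]]]'

```text
clock: 17.37
eef_pos: [574.2, 226.2, 45.0]
tcp_rot: [-3.136, 0.001, 1.861]
contact_force: [-1.4, 0.7, 0.7]
opening: 1.004
```

carry_out --increments '[[[0,0,0,0,0,0],[0,0,0,0,0,0]]]'

```text
clock: 17.53
eef_pos: [576.9, 227.6, 49.2]
tcp_rot: [-3.141, 0.0, 1.861]
contact_force: [-0.4, -0.1, 0.4]
opening: 0.999
```

```bash
python3 plan.py 576 226.8 48 106.6
```

```text
t 17.53 pos [576.9 227.6  49.2] yaw [-180.     0.   106.6] open 1.0 F [-0.4 -0.1  0.4]
shift units [-0.0013 -0.0027  0.003 ] turn units [-0.0002  0.      0.0008] rows 0.0
```

carry_out --increments '[[[0,0,0,0,0,0],[0,0,0,0,0,0],[0,0,0,0,0,0],[0,0,0,0,0,0],[0,0,0,0,0,0]]]' --hand 1

```text
clock: 17.95
eef_pos: [576.8, 228.3, 49.7]
tcp_rot: [3.14, -0.0, 1.862]
contact_force: [-1.2, -0.4, 8.7]
opening: 0.34
```

carry_out --increments '[[[0,0,0,0,0,0],[0,0,0,0,0,0]]]'

```text
clock: 18.12
eef_pos: [576.9, 228.4, 49.7]
tcp_rot: [3.141, -0.0, 1.863]
contact_force: [-2.1, -1.0, 6.8]
opening: 0.339
```

carry_out --increments '[[[0,0,-0.05,0,0,0],[0,0,-0.12,0,0,0],[0,0,-0.19,0,0,0],[0,0,-0.25,0,0,0],[0,0,-0.25,0,0,0]]]'

```text
clock: 18.53
eef_pos: [579.1, 229.3, 154.0]
tcp_rot: [3.134, -0.001, 1.862]
contact_force: [1.7, 0.2, -0.1]
opening: 0.336
```

```bash
python3 plan.py 601 -210 150 19.6
```

```text
t 18.53 pos [579.1 229.3 154. ] yaw [179.6  -0.  106.7] open 0.34 F [ 1.7  0.2 -0.1]
shift units [-1.0675 -0.2635  0.0072] turn units [ 0.0054 -0.006   1.4519] rows 12.2
```

carry_out --increments '[[[-0.082,-0.02,0,0,0,0.112],[-0.164,-0.04,0,0,0,0.224],[-0.246,-0.061,0,0,0,0.336],[-0.328,-0.081,0,0,0,0.448],[-0.41,-0.101,0,0,0,0.56]]]'

```text
clock: 18.95
eef_pos: [584.4, 58.0, 148.2]
tcp_rot: [-3.141, 0.0, 1.271]
contact_force: [0.2, -0.0, -2.3]
opening: 0.336
```

```bash
python3 plan.py 601 -210 150 19.6
```

```text
t 18.95 pos [584.4  58.  148.2] yaw [-180.     0.    72.8] open 0.34 F [ 0.2 -0.  -2.3]
shift units [-0.6279  0.2378 -0.0045] turn units [-3.000e-04  4.000e-04  8.867e-01] rows 7.4
```

carry_out --increments '[[[-0.078,0.03,0,0,0,0.11],[-0.157,0.059,0,0,0,0.22],[-0.235,0.089,-0.001,0,0,0.333],[-0.314,0.119,-0.001,0,0,0.444],[-0.392,0.149,-0.002,0,0,0.555]]]'

```text
clock: 19.37
eef_pos: [595.9, -109.5, 148.9]
tcp_rot: [-3.141, 0.0, 0.689]
contact_force: [0.2, -0.1, -1.5]
opening: 0.335
```

```bash
python3 plan.py 601 -210 150 19.6
```

```text
t 19.37 pos [ 595.9 -109.5  148.9] yaw [-180.     0.    39.5] open 0.33 F [ 0.2 -0.1 -1.5]
shift units [-0.1499  0.202  -0.0027] turn units [-0.0004  0.0005  0.3314] rows 2.8
```

carry_out --increments '[[[-0.05,0.068,0,0,0,0.112],[-0.1,0.135,0,0,0,0.224],[-0.152,0.204,-0.001,0,0,0.336],[-0.152,0.204,-0.001,0,0,0.336],[-0.152,0.204,-0.001,0,0,0.336]]]'

```text
clock: 19.78
eef_pos: [601.5, -211.0, 149.2]
tcp_rot: [-3.141, 0.0, 0.341]
contact_force: [-0.1, 1.4, -1.8]
opening: 0.339
```

carry_out --increments '[[[0,0,0,0,0,0],[0,0,0,0,0,0],[0,0,0,0,0,0]]]'

```text
clock: 20.03
eef_pos: [601.9, -208.2, 149.7]
tcp_rot: [-3.141, 0.0, 0.345]
contact_force: [0.3, 0.1, -0.9]
opening: 0.335
```

```bash
python3 held.py blue 25; python3 plan.py 601 -210 60 19.6
```

```text
cap in tool -0.7 0.3 13.9 z -30.1 normal [ 0.018  0.009 -1.   ]
TCP target [ 601.7 -209.9] z floor 48.9
t 20.13 pos [ 602.  -208.4  149.9] yaw [-180.     0.    19.8] open 0.34 F [-0.3  0.1 -0.9]
shift units [-0.0037  0.003   0.2247] turn units [-0.0002  0.0001  0.0026] rows 2.2
```

View pics/held_blue.png

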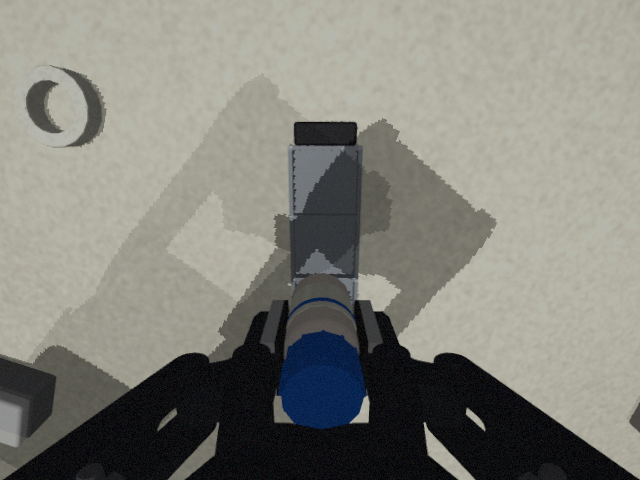

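The blue vial is held straight at (322,380), and the rack's centre line runs at column 325. I lower it.

carry_out --increments '[[[-0.002,0.003,0.07,0,0,0.002],[-0.002,0.004,0.14,0,0,0.002],[-0.002,0.004,0.2,0,0,0.002],[-0.002,0.004,0.23,0,0,0.002],[-0.002,0.004,0.23,0,0,0.002]]]'

```text
clock: 20.55
eef_pos: [600.0, -210.1, 55.2]
tcp_rot: [-3.139, 0.004, 0.342]
contact_force: [-0.6, 0.5, -0.6]
opening: 0.337
```

carry_out --increments '[[[0,0,0,0,0,0],[0,0,0,0,0,0],[0,0,0,0,0,0]]]'

```text
clock: 20.8
eef_pos: [602.9, -211.6, 59.6]
tcp_rot: [3.14, -0.002, 0.341]
contact_force: [0.1, -0.4, -0.3]
opening: 0.344
```

```bash
python3 plan.py 601.5 -210 49.7 19.6
```

```text
t 20.8 pos [ 602.9 -211.6   59.6] yaw [ 1.799e+02 -1.000e-01  1.950e+01] open 0.34 F [ 0.1 -0.4 -0.3]
shift units [-0.0021 -0.005   0.0248] turn units [ 0.0016 -0.002  -0.001 ] rows 0.2
```

carry_out --increments '[[[-0.001,-0.003,0.012,0,0,0],[-0.001,-0.003,0.022,0,0,0],[-0.001,-0.003,0.0238,0,0,0],[-0.001,-0.003,0.0238,0,0,0]]]'

```text
clock: 21.13
eef_pos: [601.5, -210.2, 49.5]
tcp_rot: [3.141, -0.001, 0.341]
contact_force: [-1.5, 2.2, 9.9]
opening: 0.339
```

carry_out --increments '[[[0,0,0,0,0,0],[0,0,0,0,0,0],[0,0,0,0,0,0],[0,0,0,0,0,0],[0,0,0,0,0,0]]]' --hand 0

```text
clock: 21.55
eef_pos: [600.8, -210.3, 48.2]
tcp_rot: [-3.141, 0.0, 0.341]
contact_force: [-0.5, 0.8, 1.1]
opening: 0.994
```

carry_out --increments '[[[0,0,-0.06,0,0,0],[0,0,-0.15,0,0,0],[0,0,-0.24,0,0,0],[0.03,-0.07,-0.31,0,0,-0.1],[0.06,-0.14,-0.33,0,0,-0.21]]]'

```text
clock: 21.97
eef_pos: [607.2, -150.6, 185.4]
tcp_rot: [3.136, -0.005, 0.562]
contact_force: [1.3, -0.4, -0.3]
opening: 1.001
```

```bash
python3 plan.py 559.6 280 180 106.6
```

```text
t 21.97 pos [ 607.2 -150.6  185.4] yaw [179.7  -0.3  32.2] open 1.0 F [ 1.3 -0.4 -0.3]
shift units [ 0.4733 -0.9743  0.0106] turn units [ 7.3000e-03 -7.0000e-04 -1.2396e+00] rows 10.4
```

carry_out --increments '[[[0.041,-0.085,0.001,0,0,-0.108],[0.082,-0.17,0.002,0,0,-0.216],[0.123,-0.255,0.003,0,0,-0.324],[0.165,-0.339,0.004,0,0,-0.432],[0.206,-0.424,0.005,0,0,-0.54]]]'

```text
clock: 22.38
eef_pos: [584.0, 39.6, 178.4]
tcp_rot: [3.141, -0.0, 1.132]
contact_force: [1.1, -0.9, -0.7]
opening: 1.001
```

```bash
python3 plan.py 559.6 280 180 106.6
```

```text
t 22.38 pos [584.   39.6 178.4] yaw [180.   -0.   64.8] open 1.0 F [ 1.1 -0.9 -0.7]
shift units [ 0.5181 -0.3108 -0.004 ] turn units [ 2.000e-04 -0.000e+00 -6.961e-01] rows 5.8
```

carry_out --increments '[[[0.083,-0.05,0,0,0,-0.112],[0.166,-0.1,-0.001,0,0,-0.224],[0.249,-0.149,-0.002,0,0,-0.336],[0.332,-0.199,-0.003,0,0,-0.448],[0.415,-0.249,-0.003,0,0,-0.56]]]'

```text
clock: 22.8
eef_pos: [565.4, 232.5, 179.7]
tcp_rot: [3.141, 0.0, 1.718]
contact_force: [0.3, 0.2, -0.1]
opening: 0.999
```

carry_out --increments '[[[0.06,-0.005,0,0,0,-0.07],[0.1,-0.005,0,0,0,-0.136],[0.1,-0.005,0,0,0,-0.136],[0.1,-0.005,0,0,0,-0.136],[0.1,-0.005,0,0,0,-0.136]]]'

```text
clock: 23.22
eef_pos: [558.2, 269.3, 179.4]
tcp_rot: [-3.141, 0.0, 1.854]
contact_force: [-0.5, -0.5, 0.2]
opening: 1.0
```

```bash
python3 look.py c; python3 plan.py 559.6 280 48 106.6
```

```text
red 1302 [558.8 281.2  78.7] 559.2 280.3 14.4
top bay 25 229 local -0.9 1.1 z 77.9
top bay -25 245 local -0.6 0.4 z 77.8
top bay -75 237 local -1.8 1.1 z 77.7
scene bay 25 160 local 0.1 1.0 z 78.5
scene bay -25 180 local -0.1 2.0 z 79.1
scene bay -75 156 local -1.5 1.9 z 79.2
t 23.37 pos [558.5 268.8 179.5] yaw [-180.     0.   106.2] open 1.0 F [-0.5  0.  -0.5]
shift units [0.0261 0.0105 0.3288] turn units [-0.0002  0.0002 -0.0072] rows 3.2
```

View pics/c_ts.png

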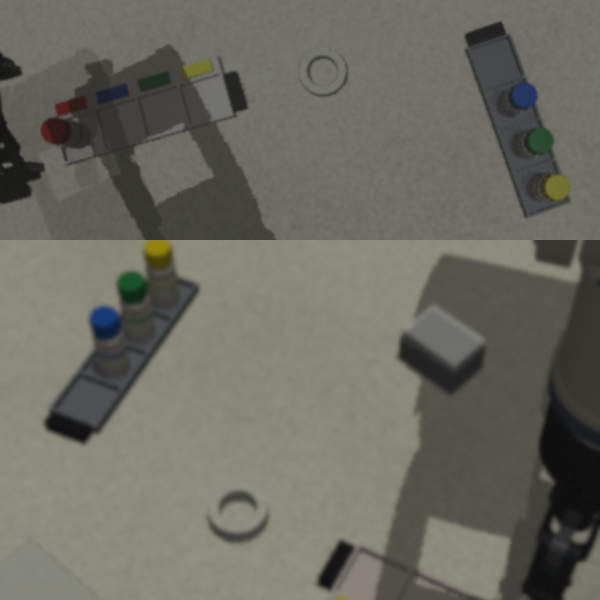

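Three vials now stand in their bays. Red is the last one.

carry_out --increments '[[[0.017,0.008,0.05,0,0,-0.006],[0.027,0.0105,0.14,0,0,-0.006],[0.027,0.0105,0.23,0,0,-0.006],[0.027,0.0105,0.3,0,0,-0.006],[0.027,0.0105,0.328,0,0,-0.006]]]'

```text
clock: 23.78
eef_pos: [557.3, 279.6, 44.5]
tcp_rot: [-3.136, 0.001, 1.86]
contact_force: [-0.9, -0.2, -0.5]
opening: 1.001
```

carry_out --increments '[[[0,0,0,0,0,0],[0,0,0,0,0,0]]]'

```text
clock: 23.95
eef_pos: [559.7, 281.1, 48.8]
tcp_rot: [-3.141, 0.0, 1.86]
contact_force: [-0.9, 0.2, -0.3]
opening: 1.004
```

```bash
python3 plan.py 559.3 280.3 48 106.6
```

```text
t 23.95 pos [559.7 281.1  48.8] yaw [-180.     0.   106.6] open 1.0 F [-0.9  0.2 -0.3]
shift units [-0.0017 -0.0017  0.0021] turn units [-0.0002  0.0001 -0.0001] rows 0.0
```

carry_out --increments '[[[0,0,0,0,0,0],[0,0,0,0,0,0],[0,0,0,0,0,0],[0,0,0,0,0,0],[0,0,0,0,0,0]]]' --hand 1

```text
clock: 24.37
eef_pos: [559.7, 281.8, 49.4]
tcp_rot: [3.14, -0.0, 1.861]
contact_force: [-2.5, -0.3, 8.5]
opening: 0.338
```

carry_out --increments '[[[0,0,0,0,0,0],[0,0,0,0,0,0]]]'

```text
clock: 24.53
eef_pos: [559.7, 281.8, 49.4]
tcp_rot: [3.14, -0.0, 1.861]
contact_force: [-0.9, -0.2, 7.0]
opening: 0.34
```

carry_out --increments '[[[0,0,-0.05,0,0,0],[0,0,-0.12,0,0,0],[0,0,-0.19,0,0,0],[0,0,-0.25,0,0,0],[0,0,-0.25,0,0,0]]]'

```text
clock: 24.95
eef_pos: [561.8, 282.9, 153.7]
tcp_rot: [3.134, -0.001, 1.861]
contact_force: [1.3, 0.2, -0.7]
opening: 0.339
```

```bash
python3 plan.py 648.2 -193.3 150 19.6
```

```text
t 24.95 pos [561.8 282.9 153.7] yaw [ 1.796e+02 -1.000e-01  1.067e+02] open 0.34 F [ 1.3  0.2 -0.7]
shift units [-1.2024 -0.1343  0.0067] turn units [ 0.0049 -0.0066  1.4509] rows 12.2
```

carry_out --increments '[[[-0.092,-0.01,0,0,0,0.112],[-0.184,-0.02,0,0,0,0.224],[-0.276,-0.031,0,0,0,0.336],[-0.368,-0.041,0,0,0,0.448],[-0.46,-0.051,0,0,0,0.56]]]'

```text
clock: 25.37
eef_pos: [592.1, 97.8, 147.9]
tcp_rot: [-3.141, 0.0, 1.27]
contact_force: [0.7, -0.5, -1.3]
opening: 0.336
```

```bash
python3 plan.py 648.2 -193.3 150 19.6
```

```text
t 25.37 pos [592.1  97.8 147.9] yaw [-180.     0.    72.7] open 0.34 F [ 0.7 -0.5 -1.3]
shift units [-0.6534  0.3498 -0.0052] turn units [-3.000e-04  4.000e-04  8.858e-01] rows 7.4
```

carry_out --increments '[[[-0.082,0.044,0,0,0,0.11],[-0.164,0.088,0,0,0,0.22],[-0.245,0.131,-0.001,0,0,0.333],[-0.327,0.175,-0.002,0,0,0.444],[-0.408,0.219,-0.003,0,0,0.555]]]'

```text
clock: 25.78
eef_pos: [628.4, -84.1, 149.1]
tcp_rot: [-3.141, 0.0, 0.688]
contact_force: [1.0, 0.2, -1.5]
opening: 0.342
```

```bash
python3 plan.py 648.2 -193.3 150 19.6
```

```text
t 25.78 pos [628.4 -84.1 149.1] yaw [-180.     0.    39.4] open 0.34 F [ 1.   0.2 -1.5]
shift units [-0.135   0.2424 -0.0024] turn units [-3.000e-04  5.000e-04  3.303e-01] rows 2.8
```

carry_out --increments '[[[-0.045,0.08,0,0,0,0.11],[-0.09,0.16,0,0,0,0.22],[-0.136,0.245,-0.001,0,0,0.334],[-0.136,0.245,-0.001,0,0,0.334],[-0.136,0.245,-0.001,0,0,0.334]]]'

```text
clock: 26.2
eef_pos: [649.2, -194.4, 149.2]
tcp_rot: [-3.141, 0.0, 0.341]
contact_force: [-0.9, 0.9, -0.8]
opening: 0.339
```

carry_out --increments '[[[0,0,0,0,0,0],[0,0,0,0,0,0],[0,0,0,0,0,0]]]'

```text
clock: 26.45
eef_pos: [649.3, -191.0, 149.8]
tcp_rot: [-3.141, 0.0, 0.346]
contact_force: [0.3, 0.3, -0.8]
opening: 0.337
```

```bash
python3 held.py red 75; python3 plan.py 648.2 -193.3 60 19.6
```

```text
cap in tool -0.3 -0.1 13.6 z -30.1 normal [ 0.018  0.005 -1.   ]
TCP target [ 648.5 -193.2] z floor 48.9
t 26.55 pos [ 649.5 -191.1  150. ] yaw [-180.     0.    19.8] open 0.34 F [ 0.2  0.6 -1.4]
shift units [-0.0048  0.004   0.225 ] turn units [-0.0001  0.0001  0.0036] rows 2.2
```

View pics/held_red.png

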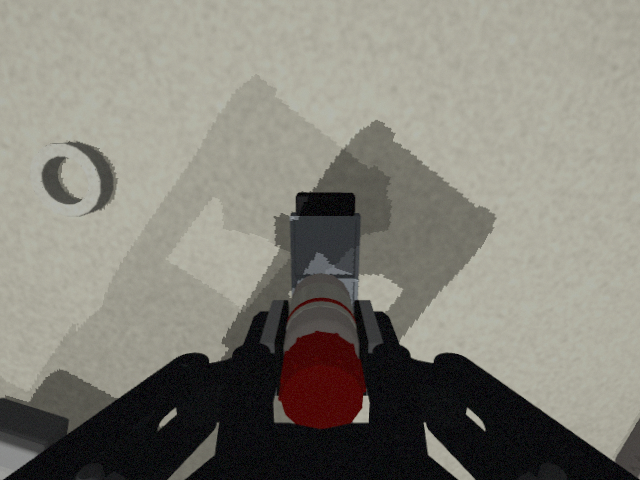

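The red vial is held straight at (322,380), in front of the last bay, with the black grip at (325,204). I lower it.

carry_out --increments '[[[-0.003,0.003,0.07,0,0,0.003],[-0.004,0.005,0.14,0,0,0.003],[-0.004,0.005,0.2,0,0,0.003],[-0.004,0.005,0.23,0,0,0.003],[-0.004,0.005,0.23,0,0,0.003]]]'

```text
clock: 26.97
eef_pos: [646.8, -193.6, 55.1]
tcp_rot: [-3.139, 0.004, 0.342]
contact_force: [-1.0, 0.3, -0.1]
opening: 0.341
```

carry_out --increments '[[[0,0,0,0,0,0],[0,0,0,0,0,0],[0,0,0,0,0,0]]]'

```text
clock: 27.22
eef_pos: [649.9, -195.1, 59.8]
tcp_rot: [3.14, -0.002, 0.341]
contact_force: [-0.6, 0.2, -1.3]
opening: 0.341
```

```bash
python3 plan.py 648.5 -193.4 49.5 19.6
```

```text
t 27.22 pos [ 649.9 -195.1   59.8] yaw [ 1.799e+02 -1.000e-01  1.950e+01] open 0.34 F [-0.6  0.2 -1.3]
shift units [-0.002  -0.0051  0.0258] turn units [ 0.0016 -0.0021 -0.001 ] rows 0.3
```

carry_out --increments '[[[-0.001,-0.003,0.012,0,0,0],[-0.001,-0.003,0.022,0,0,0],[-0.001,-0.003,0.0245,0,0,0],[-0.001,-0.003,0.0245,0,0,0]]]'

```text
clock: 27.55
eef_pos: [648.5, -193.9, 49.5]
tcp_rot: [3.141, -0.001, 0.341]
contact_force: [-1.7, -0.1, 9.1]
opening: 0.345
```

carry_out --increments '[[[0,0,0,0,0,0],[0,0,0,0,0,0],[0,0,0,0,0,0],[0,0,0,0,0,0],[0,0,0,0,0,0]]]' --hand 0

```text
clock: 27.97
eef_pos: [647.8, -193.8, 47.9]
tcp_rot: [-3.141, 0.0, 0.341]
contact_force: [-0.9, 0.9, 0.6]
opening: 0.998
```

carry_out --increments '[[[0,0,-0.06,0,0,0],[0,0,-0.15,0,0,0],[0,0,-0.24,0,0,0],[0,-0.07,-0.31,0,0,0],[-0.04,-0.14,-0.35,0,0,0]]]'

```text
clock: 28.38
eef_pos: [617.5, -146.7, 192.0]
tcp_rot: [3.138, -0.006, 0.34]
contact_force: [0.2, 1.0, -0.2]
opening: 1.0
```

carry_out --increments '[[[-0.05,-0.08,0,0,0,0],[-0.1,-0.16,0,0,0,0],[-0.15,-0.24,0,0,0,0],[-0.15,-0.24,0,0,0,0],[-0.15,-0.24,0,0,0,0]]]'

```text
clock: 28.8
eef_pos: [524.1, -74.9, 188.4]
tcp_rot: [-3.141, 0.0, 0.342]
contact_force: [0.7, 0.8, 1.2]
opening: 0.999
```

```bash
python3 look.py d; python3 - <<'E'
from h import *
for c in ["top","scene"]:
    f=optics.grab_frame(c)
    for n in ["red","blue","green","yellow"]:
        t=nets.tip_of(n+"_vial_center",c)
        print(c,n,[(np.round(x["point"],1).tolist(),round(x["confidence"],2)) for x in t[:1]])
print(sense()["clock"],sense()["contact_force"],sense()["eef_pos"])
E
```

```text
scene bay 75 175 local -0.0 1.2 z 78.3
scene bay 25 165 local 0.1 0.9 z 78.4
scene bay -25 182 local -0.0 2.1 z 79.1
scene bay -75 154 local -1.5 1.9 z 79.3
top red []
top blue []
top green []
top yellow []
scene red [([647.3, -192.6, 46.8], 0.59)]
scene blue [([602.0, -211.7, 39.9], 0.91)]
scene green [([567.3, 223.8, 2.1], 0.65)]
scene yellow [([504.6, -242.2, 39.6], 0.79)]
29.45 [-0.1468284   0.33263399  0.29692698] [525.48604312 -76.07977532 188.06383647]
```

View pics/d_ts.png

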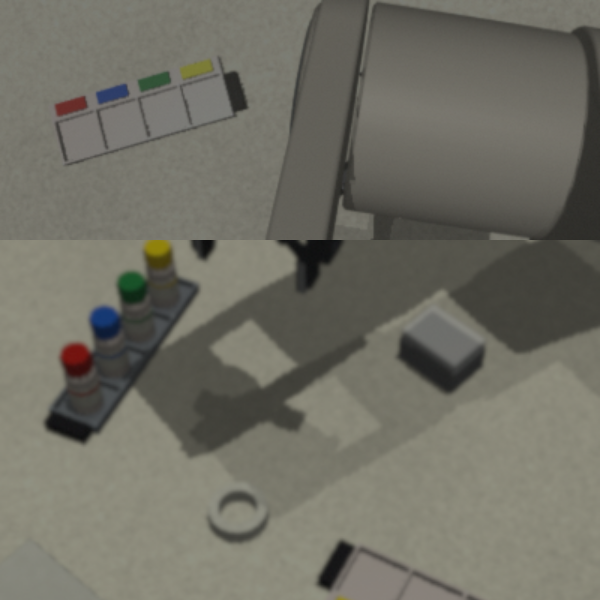

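The scene view shows all four vials upright in the grey rack. From its black grip at (70,425) the order is red, blue, green, yellow. The white rack is empty apart from its tabs, and the gripper touches nothing. In the scene camera the cap tops are at 78–79 mm and every vial is within about 2 mm of its bay centre. I hand the job in.

```bash
python3 -c "
from rig import r,sense
print(r.sign_off()); print(sense()['clock'])"
```

```text
the job is handed in; nothing more can be done
None
the job is handed in; nothing more can be done
```

I moved all four vials into the grey rack in reverse order. From its black grip they now stand red, blue, green, yellow, where the white rack held yellow, green, blue, red. The job was handed in at about 29.5 s, with every vial released and the gripper clear; no verdict was reported.

**Checks that passed:** In the last scene-camera picture every cap is within about 2.1 mm of its bay centre. The cap tops are at 78.3–79.3 mm, against 79 mm expected for a vial standing on the bay floor. The largest reading I saw while setting a vial down was about 21 N at the wrist.

**Checks that failed or disagreed:**
- **Top camera:** the arm blocked its view at the end. It had confirmed yellow, green and blue earlier, but red was checked from the scene camera only.
- **Green vial:** in the last picture the network placed the green vial at the white rack, with confidence 0.65. That is false: the picture and the depth data both show it standing in its grey bay.
- **Grey rack position:** the wrist camera put the rack about 2 mm away from where the fixed cameras did, so I used the middle.

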